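# Set up the tasting corner with the folding easel

### The job

Get the tasting corner ready: snap the folding easel fully open and stand the wide paddle board from the back of the full hook on it, leaning against its panel behind the two stops, first moving the slim boards that hang in front of it over to the spare hook, where they stay. Stand each small bottle that is there upright on the middle of a coaster, one to a coaster. Do not drop any board, and leave the jar and the match box where they are.

Things in the scene. Friction and masses are not known exactly. Their poses are not given: they have to be found in the camera images.
- easel_panel (a joint): Angle of the easel's back panel: 0 folded flat on the base, 1.83 rad fully open against its stop (leaning back 15 degrees past upright). An over-centre spring pulls it to folded below about 1.1 rad and throws it open above about 1.2 rad; lifting it at the knob takes about 4 N.
- easel: Folding easel of dark wood, fixed to the worktop. Origin under the centre of its base (160 mm along x, 130 mm along y, 12 mm thick); its front is -x. The back panel (124 x 66 x 8 mm) lies folded over the base, from the hinge toward -x, and opens by swinging its front edge up and over toward +x.
- easel_hinge (a point): Mid-point of the panel's hinge line, which runs along the easel's y; 55 mm behind the easel's origin, 18 mm above the worktop; easel's axes.
- easel_knob (a point): Centre of the brass knob that swings the panel: disc of 18 mm diameter, 16 mm thick along the easel's y, pinched on its flat ends, between which it can turn. 104 mm from the hinge along the panel, 30 mm off the panel's mid-plane (26 mm above its face when folded; behind it when open).
- easel_seat (a point): Middle of the seat for a board, on the base's top, 12 mm above the worktop; easel's axes. 15 mm before it (-x) are the rear faces of two stops, 15 mm high, 14 mm wide, at y = -46 and +46 mm. A board leans back 15 to 23 degrees on the open panel, lower edge on the base behind the stops; its centre is then about 20 mm behind and 79 mm above this point.
- wide_board_mid (a point): Wooden paddle board 160 tall, 12 thick (mm), 0.12 kg: body 104 wide, 85 tall, handle above 44 wide, 75 tall, with a closed hole 26 wide, 30 tall, its upper edge 12 below the top end. The widest, rearmost on the full hook. Point: board's centre, 80 above its lower edge; z to the handle, y along the width, x through the thickness. Grip the handle's 44 mm width from above.
- slim_board_a_mid (a point): Wooden paddle board 160 tall, 12 thick (mm), 0.12 kg: body 76 wide, 85 tall, handle above 44 wide, 75 tall, with a closed hole 26 wide, 30 tall, its upper edge 12 below the top end. Hangs before the wide one; may be absent. Point: board's centre, 80 above its lower edge; z to the handle, y along the width, x through the thickness. Grip the handle's 44 mm width from above.
- slim_board_b_mid (a point): Wooden paddle board 160 tall, 12 thick (mm), 0.12 kg: body 76 wide, 85 tall, handle above 44 wide, 75 tall, with a closed hole 26 wide, 30 tall, its upper edge 12 below the top end. Hangs before the wide one; may be absent. Point: board's centre, 80 above its lower edge; z to the handle, y along the width, x through the thickness. Grip the handle's 44 mm width from above.
- slim_board_c_mid (a point): Wooden paddle board 160 tall, 12 thick (mm), 0.12 kg: body 76 wide, 85 tall, handle above 44 wide, 75 tall, with a closed hole 26 wide, 30 tall, its upper edge 12 below the top end. Hangs before the wide one; may be absent. Point: board's centre, 80 above its lower edge; z to the handle, y along the width, x through the thickness. Grip the handle's 44 mm width from above.
- full_hook: The full hook. Dark steel stand fixed to the worktop: 14 mm post, level flat arm 12 mm wide, 8 mm high, its top 185 mm up. Origin at the post's foot; the arm runs to -x of this frame at y = 0, free from x = -0.01 to -0.15 m. A hung board's width lies along y, its hole's upper edge on the arm. Wide board at x = -0.036, slim ones at -0.069, -0.102, -0.135 m.
- full_hook_tip (a point): Upturned tip that ends the arm of the full hook (8 mm long in x), at the level of the arm's top, 154 mm before the hook's origin, same axes. The tip stands 10 mm above the arm's top: lift a hanging board 11 to 17 mm to draw it over the tip and off toward -x.
- spare_hook: The spare hook, empty at first. Dark steel stand fixed to the worktop: 14 mm post, level flat arm 12 mm wide, 8 mm high, its top 185 mm up. Origin at the post's foot; the arm runs to -x of this frame at y = 0, free from x = -0.01 to -0.15 m. A hung board's width lies along y, its hole's upper edge on the arm. Room for three, e.g. at x = -0.04, -0.085 and -0.13 m.
- spare_hook_tip (a point): Upturned tip that ends the arm of the spare hook (8 mm long in x), at the level of the arm's top, 154 mm before the hook's origin, same axes. The tip stands 10 mm above the arm's top: lift a hanging board 11 to 17 mm to draw it over the tip and off toward -x.
- coaster_a: Square slate coaster, 96 x 96 mm, 7 mm thick, fixed on the worktop. Origin under its centre.
- coaster_b: Square slate coaster, 96 x 96 mm, 7 mm thick, fixed on the worktop. Origin under its centre.
- mini_amaro_mid (a point): Small brown round bottle with a red cap, 52 mm across its body and 142 mm tall, standing upright, 0.2 kg, heavy-footed; its neck and cap are 26 mm across over the top 34 mm, the place to grip it from above; may be absent. This point is its centre, half-way up; z is up.
- mini_bitters_mid (a point): Small yellow-wrapped round bottle with a yellow cap, 47 mm across its body and 152 mm tall, standing upright, 0.2 kg, heavy-footed; its neck and cap are 26 mm across over the top 34 mm, the place to grip it from above; may be absent. This point is its centre, half-way up; z is up.
- mini_blue_mid (a point): Small clear round bottle with a dark blue cap, 48 mm across its body and 132 mm tall, standing upright, 0.2 kg, heavy-footed; its neck and cap are 26 mm across over the top 34 mm, the place to grip it from above; may be absent. This point is its centre, half-way up; z is up.
- jar_olives: Bystander: jar with a black lid, 71 mm across and 110 mm tall. Origin under its centre. Leave it alone.
- match_box: Bystander: flat match box 58 x 110 x 22 mm. Origin under its centre. Leave it alone.
Not all that is in view belongs to the job. Several things have the shape of the easel; the one meant has the colours described above.

How it is judged:
On the way, in this order (a step that is already met when the one before it is completed fails the run):
1. the easel is snapped fully open (value of joint easel_panel above 1.75 rad), for 0.2 s.
2. the wide board stands on the open easel (value of joint easel_panel above 1.75 rad and x of wide_board_mid in the frame of easel between 0.035 and 0.085 m and y of wide_board_mid in the frame of easel between -0.03 and 0.03 m and z of wide_board_mid in the frame of easel between 0.07 and 0.11 m and angle between wide_board_mid's own z axis and vertical between 0.12 and 0.5 rad and angle between the y axis of wide_board_mid and the y axis of easel, either way round below 0.25 rad and linear speed of wide_board below 0.02 m/s), for 0.3 s.
At the end, for the whole second after the job is handed in: Panel above 1.75 rad; wide board at rest on the easel behind the stops, within 30 mm of its middle, 0.25 rad of square, leaning back 0.12 to 0.50 rad; each slim board present hangs still on the spare hook; each bottle present upright on a coaster within 22 mm of its centre (all of step 2 and x of slim_board_a_mid in the frame of spare_hook between -0.15 and -0.01 m and y of slim_board_a_mid in the frame of spare_hook between -0.03 and 0.03 m and z of slim_board_a_mid in the frame of spare_hook between 0.1 and 0.13 m and angle between each of slim_board_a_mid, slim_board_b_mid, slim_board_c_mid's own z axis and vertical below 0.2 rad and linear speed of each of slim_board_a, slim_board_b, slim_board_c below 0.04 m/s and x of slim_board_b_mid in the frame of spare_hook between -0.15 and -0.01 m and y of slim_board_b_mid in the frame of spare_hook between -0.03 and 0.03 m and z of slim_board_b_mid in the frame of spare_hook between 0.1 and 0.13 m and x of slim_board_c_mid in the frame of spare_hook between -0.15 and -0.01 m and y of slim_board_c_mid in the frame of spare_hook between -0.03 and 0.03 m and z of slim_board_c_mid in the frame of spare_hook between 0.1 and 0.13 m and (horizontal distance between mini_amaro_mid and coaster_a below 0.022 m or horizontal distance between mini_amaro_mid and coaster_b below 0.022 m) and angle between each of mini_amaro_mid, mini_bitters_mid, mini_blue_mid's own z axis and vertical below 0.12 rad and height (world z) of mini_amaro_mid between 0.072 and 0.085 m and linear speed of each of mini_amaro, mini_bitters, mini_blue below 0.02 m/s and (horizontal distance between mini_bitters_mid and coaster_a below 0.022 m or horizontal distance between mini_bitters_mid and coaster_b below 0.022 m) and height (world z) of mini_bitters_mid between 0.077 and 0.09 m and (horizontal distance between mini_blue_mid and coaster_a below 0.022 m or horizontal distance between mini_blue_mid and coaster_b below 0.022 m) and height (world z) of mini_blue_mid between 0.067 and 0.08 m); the robot touches nothing.
It fails at once if a board is dropped onto the worktop (height (world z) of any of wide_board_mid, slim_board_a_mid, slim_board_b_mid, slim_board_c_mid below 0.045 m).
It fails at once if the jar or the match box is disturbed (distance of any of jar_olives, match_box from where it was at the start of the episode above 0.03 m).
Of slim_board_a, slim_board_b, slim_board_c only 2 to 3 are there at a start; the rules pass over those that are not, and their reading is None.
Of mini_amaro, mini_bitters, mini_blue only 1 to 2 are there at a start; the rules pass over those that are not, and their reading is None.
At some moment in a run one of mini_amaro, mini_bitters, mini_blue may be knocked a few centimetres aside while the robot is not near it.
It also fails if it takes over 208 s, if anything falls off the work surface, if the arm or the gripper's body presses on something with over 40 N, if the wrist force passes 120 N, or if a joint passes its speed limit or range.

### The arm

A 7-joint arm with a two-finger parallel gripper is mounted at the origin on a cart in front of the work surface, level with it; the furniture and walls round the work are solid. World frame = base frame: x ahead of the robot, y to its left, z up, the work surface at z = 0. Lengths are in m, angles in rad, forces in N, time in s.
With the tool pointing down it reaches from about 0.4 to 0.875 m from the base axis. Payload 19.3 kg.
Tool frame: the origin (TCP) lies at the very end of the fingers, on their centre line; the grasp point (between the pads) lies 19 mm behind it; z points along the fingers, y is the direction in which the jaws open and shut (so a half turn about z gives the same grasp; the last joint's range is limited). The gripper opens to 85 mm and grips with 20 to 120 N. Pads are 22 mm wide; open, the fingers measure 114 mm over their backs; the gripper's body (76 mm by 85 mm) begins 54 mm behind the grasp point. The pads swing forward as they close: fully open they stand 13 mm farther back than shut.
Start: joints at [-1.258, 0.521, -0.036, 1.599, 0.021, 1.021, -0.113], TCP at [0.233, 0.58, 0.231] pointing down, gripper open.
Joint ranges: [-2.91, 2.91], [-0.3, 2.13], [-1.5, 1.42], [0.17, 2.43], [-1.26, 4.41], [0.16, 1.93], [-2.52, 2.52]. Speed limits (rad/s): [1.89, 1.89, 2.39, 2.39, 3.01, 3.01, 3.01].

### API

Orientations are given as [roll, pitch, yaw] about the fixed x, y, z axes, in that order (R = Rz(yaw) Ry(pitch) Rx(roll)).
In Python, from workcell import telemetry, imaging, ticket gives the robot as it stands.
- The arm moves only by the tool carry_out, never from a script. Its argument "series" is a list of rows, each a list of 7 numbers: the shift along the tool's x, y, z in m, then the turn, a rotation vector about the tool's x, y, z in rad, then the closure in counts, from 0 (fully open) to 255 (shut). In form: [[tx, ty, tz, ax, ay, az, jaw], ...]. A call has 1 to 10 rows; each row is the pose to reach, as a shift and turn from the pose commanded when the call began, along the tool's axes at that moment; what a row does not reach only later rows make up. A row lasts 1/8 s, in which the tool goes at most 62.5 mm and 10.7 degrees, less where a joint would pass 70% of its speed; a pose out of reach is approached as far as the arm can. A call with a gripper value outside its range is refused whole. The fingers move at their own pace and stop on an object; "force" is the grip in N (left out, the last holds). Time passes only in rows, so rows that repeat a pose let the fingers close. It gives the time, the measured TCP pose, the force and the opening at its end, in the units of the state.
- telemetry.observe(): the state, without advancing time (a new reading comes with each control period).
- imaging.grab_frame(name): name is "side" or "top"; returns (picture, depth): 384x512x3 uint8, blue, green, red; 384x512 float32, m along the optical axis (not along the pixel's ray), 0 where there is no reading.
- imaging.camera_info(name): a dict with "mtx" (3x3 intrinsics, pixels), "extrinsics" (4x4, takes a point from camera to world coordinates). Camera axes: x right, y down, z forward; pixel columns grow to the right and rows downward; lengths in m; the calibration is good to about 2 mm. A picture is of the moment at which its call begins. camera_info takes no time and is no camera call.
- ticket.job_done(): hands the job in, once; it reports no verdict.
The state is a dict: "clock": time; "qpos": joint angles; "qd": joint speeds; "joint_efforts": joint torques, N m; "position": TCP position; "tool_rot": TCP orientation; "force": force on the tool from outside, world axes, zero at the start; "moment": the same for the moment, N m; "grip_width": finger opening in m.
Only numpy, scipy, OpenCV 4.12 (cv2) and the standard library are available. Lean on these libraries where they do the work, as an engineer would, in place of code of your own. Each camera call takes 0.05 s, during which the arm holds its last target.

## Working session

There is one attempt and no reset: what is moved stays moved. The work goes in short steps, Python scripts to look and compute and a tool call to move; the robot and the scene stay as the last step left them, time stands still between calls to the robot, and variables do not carry over. Pictures are saved under pics/ and viewed, and the job is handed in when it is done.

Besides the shell and the picture viewer there is one more tool, called after "Emit:" as name(argument=value, ...) on one line, values as JSON. carry_out: Moves the arm, as the interface text tells. Its arguments: {"type":"object","properties":{"series":{"type":"array"},"force":{"type":"number"}},"required":["series"]}

```bash
ls; mkdir -p pics
python3 - <<'E'
from workcell import telemetry, imaging
import cv2,numpy as np
s=telemetry.observe(); print(s)
for n in ("side","top"):
    c=imaging.camera_info(n); print(n,np.round(c["mtx"],2).tolist(),np.round(c["extrinsics"],4).tolist())
    p,d=imaging.grab_frame(n); cv2.imwrite(f"pics/{n}0.png",p); np.save(f"{n}0.npy",d); cv2.imwrite(f"{n}0.png",p)
E
```

```text
pics
{'clock': 0.0, 'qpos': array([-1.25815945,  0.52203557, -0.03633541,  1.5999989 ,  0.02117988,
        1.02108389, -0.11279541]), 'qd': array([-6.79905436e-05, -3.55594441e-04, -1.86491552e-04, -3.23494298e-04,
       -2.51228759e-04, -3.02424613e-03, -1.74171345e-03]), 'joint_efforts': array([-1.48407522e-03, -9.27104545e+01,  1.97970517e+00, -3.69918001e+01,
        1.79836352e-02,  8.22145696e-03, -6.32537376e-05]), 'position': array([0.23337072, 0.57943645, 0.23071546]), 'tool_rot': array([-3.14045258e+00,  5.97639115e-05,  2.75874669e+00]), 'force': array([ 0.04223793, -0.41365337,  0.0356157 ]), 'moment': array([-0.01741033,  0.00700749, -0.0320898 ]), 'grip_width': 0.08516722132932134}
side [[471.54, 0.0, 260.64], [0.0, 471.54, 192.26], [0.0, 0.0, 1.0]] [[-0.9168, -0.1316, 0.377, -0.3045], [-0.3993, 0.3174, -0.8601, 1.7633], [-0.0064, -0.9391, -0.3435, 0.8465], [0.0, 0.0, 0.0, 1.0]]
top [[355.9, 0.0, 251.78], [0.0, 355.9, 192.14], [0.0, 0.0, 1.0]] [[0.0181, -0.9965, 0.0814, 0.3547], [-0.9997, -0.0194, -0.015, -0.0006], [0.0165, -0.0811, -0.9966, 1.463], [0.0, 0.0, 0.0, 1.0]]
```

View pics/top0.png

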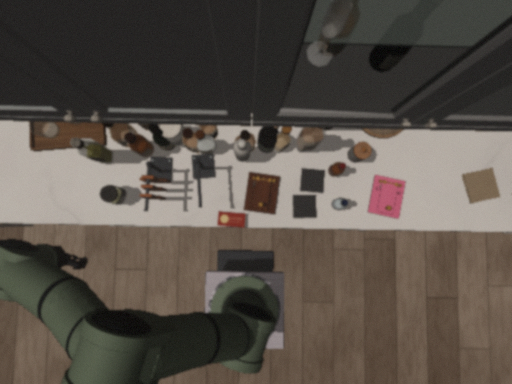

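View pics/side0.png

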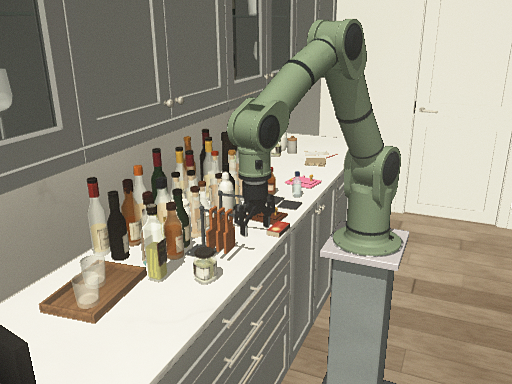

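Run:
```python
import cv2
p=cv2.imread("top0.png"); c=p[115:235,90:290]; cv2.imwrite("pics/t0a.png",cv2.resize(c,None,fx=4,fy=4,interpolation=cv2.INTER_CUBIC))
c=p[115:235,230:430]; cv2.imwrite("pics/t0b.png",cv2.resize(c,None,fx=4,fy=4,interpolation=cv2.INTER_CUBIC))
p=cv2.imread("side0.png"); c=p[140:300,130:330]; cv2.imwrite("pics/s0a.png",cv2.resize(c,None,fx=3.75,fy=3.75,interpolation=cv2.INTER_CUBIC))
```

```text
(no output)
```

View pics/t0a.png

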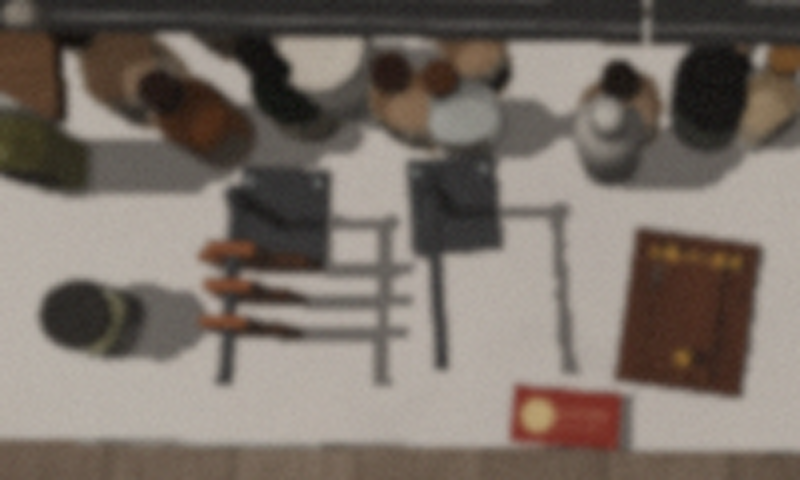

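View pics/t0b.png

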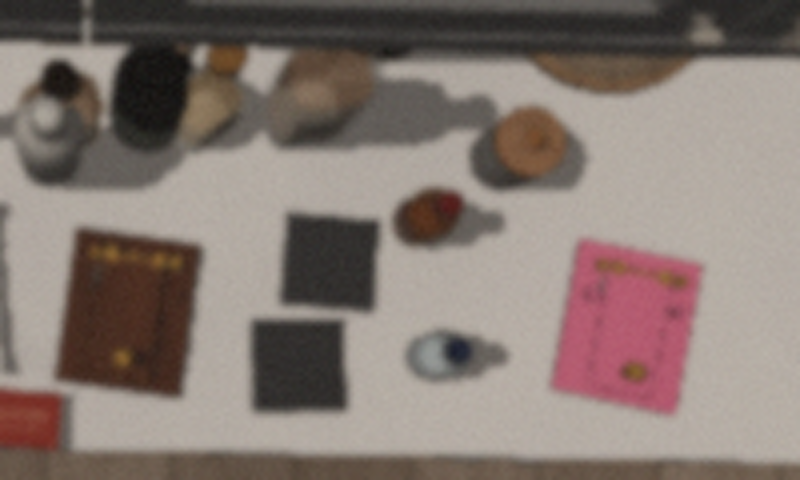

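View pics/s0a.png

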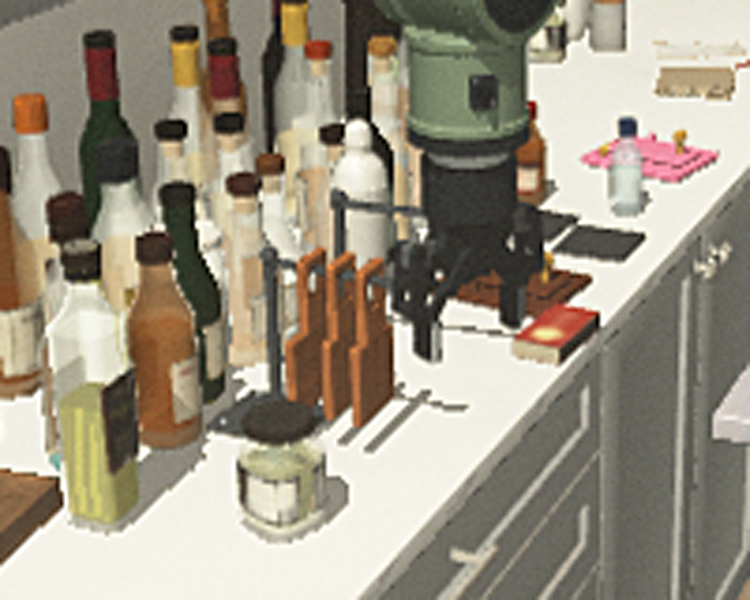

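```bash
cat > h.py <<'E'
import numpy as np,cv2
from workcell import telemetry, imaging
from scipy.spatial.transform import Rotation as R
def cam(n):
    c=imaging.camera_info(n); return np.array(c["mtx"]),np.array(c["extrinsics"])
def toplane(n,uv,z):
    K,T=cam(n); uv=np.atleast_2d(np.asarray(uv,float))
    r=np.c_[(uv[:,0]-K[0,2])/K[0,0],(uv[:,1]-K[1,2])/K[1,1],np.ones(len(uv))]@T[:3,:3].T
    o=T[:3,3]; t=(z-o[2])/r[:,2]; return o+r*t[:,None]
def proj(n,P):
    K,T=cam(n); P=np.atleast_2d(P); q=(P-T[:3,3])@T[:3,:3]; q=q@K.T; return q[:,:2]/q[:,2:]
def cloud(n,d):
    K,T=cam(n); v,u=np.indices(d.shape); 
    q=np.stack([(u-K[0,2])/K[0,0]*d,(v-K[1,2])/K[1,1]*d,d],-1); return q@T[:3,:3].T+T[:3,3]
def grab(n,tag,crop=None,f=4):
    p,d=imaging.grab_frame(n); cv2.imwrite(f"{n}{tag}.png",p); np.save(f"{n}{tag}.npy",d)
    c=p if crop is None else p[crop[1]:crop[3],crop[0]:crop[2]]
    cv2.imwrite(f"pics/{n}{tag}.png",cv2.resize(c,None,fx=f,fy=f,interpolation=cv2.INTER_CUBIC)); return p,d
E
python3 - <<'E'
from h import *
p=cv2.imread("top0.png"); d=np.load("top0.npy"); W=cloud("top",d)
hsv=cv2.cvtColor(p,cv2.COLOR_BGR2HSV)
print("surface z check", W[210,330],W[165,380], "edge", toplane("top",[[300,228]],0))
for (u,v) in [(262,192),(306,180),(304,206),(166,165),(203,165),(342,204),(338,169),(115,194)]:
    print((u,v),hsv[v,u],np.round(W[v,u],3))
print("height map full hook")
np.set_printoptions(linewidth=250)
print((W[155:215:2,140:196:2,2]*1000).astype(int))
E
```

```text
surface z check [ 0.40637245 -0.34557487  0.003803  ] [ 0.59780978 -0.55505679  0.00239073] edge [[ 0.33044135 -0.22303566  0.        ]]
(262, 192) [  9 142  77] [ 0.474 -0.064  0.022]
(306, 180) [15 11 48] [ 0.528 -0.246  0.005]
(304, 206) [ 8 21 49] [ 0.421 -0.238  0.007]
(166, 165) [120   5  53] [0.579 0.333 0.005]
(203, 165) [ 0  0 40] [0.581 0.18  0.009]
(342, 204) [114  21  61] [ 0.425 -0.359  0.137]
(338, 169) [ 11 163  80] [ 0.561 -0.352  0.109]
(115, 194) [21 42 43] [0.448 0.498 0.108]
height map full hook
[[  57   53   53   42   24   13    0    6   -1   -6   -2    5   -2    3   -4    0    4    8    3   -1    4    2    1   -4    1    2    9    9]
 [  -5   -2   10    8   -3   10   10    7    8   10    7    6   -1    0   -2   -4   -2    0    1   -2   -1    2   -6    0    0    3    7   12]
 [   1   -2    0    2    0    8   14    8   11    5    7   15    5    3    9    8    6    0    0    2    0   -2   -1   -5   -1   -4    7    6]
 [  -4    3   -1   -1   -3   12   12    8    7    9    2    3    9   12    3    9    1    0    1    1    0    1    1    3    0    6   11  192]
 [  -5 
[... 3011 characters left out ...]
3  186    3   -3   -1   -1    2    0    0    3    0    0    1   -1   -1   -6    0    0   -5    2   -2    5    8    0    4   -2]
 [  -4   -3  180  188    3    2    0    3    3    0   -8   -3 1463   -4   -7   -4    4   -4    2   -6    0   -1    5    4    0   -2    1   -1]
 [  -2    0  195  192    0   -3    1    3   -9   -3    2   -4   -1    0   -3   -1    1    0    0    2    1   -4   -6   -2    0    0    0    0]
 [   0   -1    2  194    0    0   -2    0    0   -7    4    3   -2   -1   -3   -4   -3    1   -1    0   -1    2    1   -3   -4    1    1    0]
 [  -3    0    1    0    0   -1    0   -5    1   -6    4   -2   -1   -2    0   -3   -3   -5    5   -1    1    0    1    0   -1    4   -4   -2]]
```

Run:
```python
from h import *
p=cv2.imread("top0.png"); d=np.load("top0.npy"); W=cloud("top",d)
hsv=cv2.cvtColor(p,cv2.COLOR_BGR2HSV)
g=p.max(2).astype(float)
def blob(mask,seed=None):
    n,l,s,c=cv2.connectedComponentsWithStats(mask.astype(np.uint8)); 
    k=l[seed[1],seed[0]] ; return l==k
def rect(m,z,name):
    cs,_=cv2.findContours(m.astype(np.uint8),cv2.RETR_EXTERNAL,cv2.CHAIN_APPROX_NONE); c=max(cs,key=cv2.contourArea)
    P=toplane("top",c[:,0,:],z)[:,:2]
    (cx,cy),(w,h),a=cv2.minAreaRect((P*1000).astype(np.float32)); 
    print(name,"c",round(cx,1),round(cy,1),"size(+~3px edge)",round(w,1),round(h,1),"ang",a)
# coasters
for s in [(312,180),(304,206)]:
    rect(blob(g<85,s),0.007,"coaster")
e=(hsv[...,0]<20)&(hsv[...,1]>90)&(g<130)
m=cv2.morphologyEx(e.astype(np.uint8),cv2.MORPH_CLOSE,np.ones((5,5)))>0
rect(blob(m,(262,192)),0.012,"easel")
# gold
y=(hsv[...,0]>15)&(hsv[...,0]<35)&(hsv[...,1]>130)&(g>100)
n,l,s,c=cv2.connectedComponentsWithStats(y[165:220,240:285].astype(np.uint8))
for i in range(1,n): print("gold",s[i,4],c[i]+[240,165],np.round(np.median(W[165:220,240:285][l==i],0),3))
# hook arms
def arm(rows,lo,hi,z=0.185,thr=None):
    pts=[]
    for v in rows:
        seg=g[v,lo:hi]; bg=np.median(seg); w=np.clip(bg-seg-25,0,None)
        hz=W[v,lo:hi,2]; w=w*((hz>0.1)&(hz<0.22)) 
        if w.sum()>20: pts.append([lo+(w*np.arange(len(w))).sum()/w.sum(),v])
    P=toplane("top",pts,z); f=np.polyfit(P[:,0],P[:,1],1); r=P[:,1]-np.polyval(f,P[:,0])
    for q,rr in zip(pts,r): print(np.round(q,1),round(rr*1000,1),end=";")
    print("\nfit y=%.4f*x+%.4f"%tuple(f),"ang",np.degrees(np.arctan(f[0])),"xrange",P[:,0].min(),P[:,0].max()); return f
arm([184,190,191,192,193,201,202,203,204,205,206,207,208],138,156)
arm(range(176,208),190,212)
```

```text
coaster c 528.0 -269.8 size(+~3px edge) 89.8 88.9 ang 86.04084014892578
coaster c 420.8 -239.6 size(+~3px edge) 82.1 86.7 ang 1.0527063608169556
easel c 472.0 -63.0 size(+~3px edge) 121.0 149.7 ang 83.14189910888672
gold 9 [257.33333333 177.88888889] [ 0.531 -0.043  0.022]
gold 4 [269.5 179.5] [ 0.525 -0.093  0.022]
gold 4 [273.   180.25] [ 0.524 -0.108  0.021]
gold 9 [260. 204.] [ 0.423 -0.055  0.055]
[147.5 184. ] 0.4;[147.2 191. ] -0.3;[147. 192.] -0.1;[147. 193.] -0.1;[146.5 201. ] -0.6;[146.2 202. ] 0.3;[146.2 203. ] 0.2;[146.1 204. ] 0.1;[146.1 205. ] -0.1;[146.1 206. ] -0.3;[145.9 207. ] 0.2;[145.8 208. ] 0.3;
fit y=-0.0290*x+0.3689 ang -1.6600753267649289 xrange 0.39477053906895165 0.4810214260266159
[198. 178.] 0.5;[198. 179.] 0.5;[198.2 180. ] 0.2;[198.3 181. ] 0.2;[198.3 182. ] 0.3;[198.7 183. ] -0.8;[198.6 184. ] -0.5;[198.7 185. ] -0.4;[198.7 186. ] -0.2;[198.7 187. ] -0.1;[198.8 188. ] -0.1;[198.9 189. ] -0.1;[198.9 190. ] -0.0;[199. 191.] -0.2;[199.1 192. ] -0.1;[199.1 193. ] -0.0;[199.1 194. ] 0.1;[199.2 195. ] 0.1;[199.2 196. ] 0.2;[199.3 197. ] 0.2;[199.3 198. ] 0.5;[199.7 199. ] -0.7;[199.3 200. ] 0.8;[199.7 201. ] -0.5;[199.7 202. ] -0.2;[199.8 203. ] -0.1;[199.8 204. ] -0.1;[199.8 205. ] 0.2;[199.8 206. ] 0.5;[200. 207.] -0.1;
fit y=0.0947*x+0.1266 ang 5.4120931823081255 xrange 0.4019744371164379 0.506354207126555
```

Run:
```python
from h import *
p=cv2.imread("top0.png"); d=np.load("top0.npy"); W=cloud("top",d)
np.set_printoptions(linewidth=250)
g=p.max(2).astype(int)
print("full tip"); print(g[204:216,140:152])
print("spare tip"); print(g[202:214,194:206])
print("spare post top region"); print(g[158:182,190:204]); print((W[158:182,190:204,2]*1000).astype(int))
c=p[168:216,240:286]; cv2.imwrite("pics/easel0.png",cv2.resize(c,None,fx=12,fy=12,interpolation=cv2.INTER_CUBIC))
```

```text
full tip
[[181 179 180 172 149 107  73  83 121 160 176 180]
 [183 184 182 172 144 106  71  84 124 162 179 180]
 [184 180 183 170 140  99  72  81 124 163 177 181]
 [182 182 180 169 135  92  68  82 126 162 179 178]
 [186 182 179 163 127  89  67  86 133 168 180 180]
 [183 182 172 154 114  82  70  96 142 173 177 182]
 [183 182 175 152 123 103 100 114 150 175 179 182]
 [183 182 179 167 150 141 139 147 166 179 181 182]
 [183 184 181 179 174 172 170 172 175 181 180 182]
 [183 185 182 182 181 181 179 182 182 184 185 182]
 [182 184 183 183 184 183 185 180 183 180 181 183]
 [181 182 184 183 183 185 183 183 185 183 182 182]]
spare tip
[[181 182 179 165 130  87  70  99 143 171 182 181]
 [182 178 178 166 132  91  66  99 146 171 180 177]
 [180 180 179 165 135  90  65  94 145 172 181 183]
 [183 178 178 167 133  90  70  94 144 173 178 182]
 [181 180 181 167 138 102  88 106 149 171 179 180]
 [180 182 179 173 156 138 128 136 160 178 177 178]
 [177 178 180 177 172 168 165 164 176 179 179 180]
 [180 180 180 179 179 178 180 178 178 180 182 182]
 [182 181 178 180 182 176 181 180 179 179 182 182]
 [179 181
[... 2300 characters left out ...]
6  11   0   9  12 182 186 184 184   9   4   9  11]
 [-10   0   8   8  10   7 187 183 186 183   6   8   9   2]
 [  0   0   3  10   5  12 177 188 182 185  10   9   7  12]
 [ -1   1   6  11  11   6 183 189 178 185   1   7   6   9]
 [ -1   1   0  14   6  13 185 182 183 184  10   9  16   8]
 [  0  -4   0   4  10   6   6 182 184 181  14   8   7  14]
 [  2  -2   3   8  12  13   8 183 187 183  10   9  10   8]
 [  1  -1  -3   4  11  11  11 184 185 185  13  10  10   6]
 [  0   0   3  10  15   7   9 179 184 187   8   6  15   8]
 [  0  -5   2  -1  -2  -1   1 186 182 184   0   0   1   0]
 [  0   4  -8   5  -8  -5  -3 184 186 178   0  -3   0   5]
 [  4  -3  -3   5   3  -2   2 183 193 183  -3  -4  -1  -1]]
```

View pics/easel0.png

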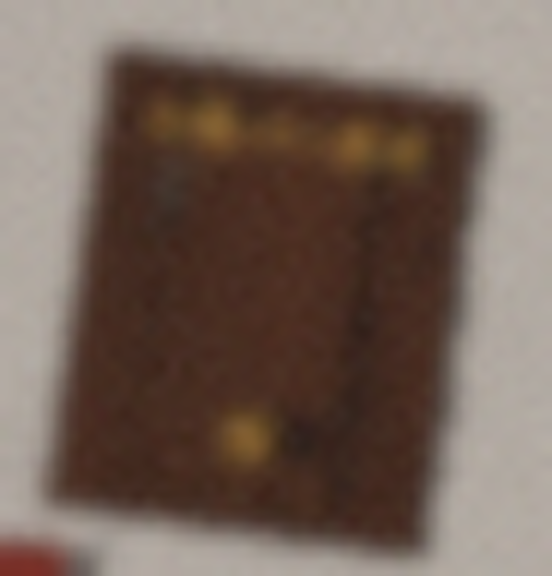

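Run:
```python
from h import *
p=cv2.imread("top0.png"); d=np.load("top0.npy"); W=cloud("top",d)
f,s=toplane("top",[[146,210.65],[200,206.9]],0.195)
print("tips front",f,s)
for nm,t,a in (("full",f,-1.66),("spare",s,5.41)):
    a=np.radians(a); x=np.array([np.cos(a),np.sin(a)]); o=t[:2]+0.158*x; print(nm,"origin",o)
print("spare post",toplane("top",[[196.6,160.5]],0.193))
# posts by height
for nm,sl in (("full",(slice(155,172),slice(140,156))),("spare",(slice(150,164),slice(188,204)))):
    m=(W[sl][...,2]>.188)&(W[sl][...,2]<.2); v,u=np.nonzero(m); print(nm,"post top",W[sl][m][:,:2].mean(0),m.sum())
# boards top edges
hsv=cv2.cvtColor(p,cv2.COLOR_BGR2HSV)
m=(W[...,2]>.19)&(W[...,2]<.206)&(hsv[...,1]>100); m[:,:130]=0;m[:172]=0;m[215:]=0;m[:,165:]=0
n,l,st,c=cv2.connectedComponentsWithStats(m.astype(np.uint8),connectivity=8)
for i in range(1,n):
    if st[i,4]>8: print("board top",st[i],toplane("top",c[i],.197))
E0=np.array([.472,-.063]);a=np.radians(-6.9);X=np.array([np.cos(a),np.sin(a)]);Y=np.array([-X[1],X[0]])
for u,v in [(254,183.5),(271,182.5),(260.5,204.3),(257.5,178),(270,180)]:
    q=toplane("top",[[u,v]],.02)[0,:2]-E0; print((u,v),"easel frame",q@X,q@Y)
# bottles: caps
for nm,z,lo in (("amaro",.142,(330,160,352,182)),("blue",.132,(330,194,355,215))):
    u0,v0,u1,v1=lo; w=W[v0:v1,u0:u1]; m=w[...,2]>z-.03; pts=w[m]; print(nm,m.sum(),"cap centroid depth",np.round(pts.mean(0),3),"max",np.round(np.percentile(pts[:,2],90),3))
    v,u=np.nonzero(m); print(toplane("top",[[u.mean()+u0,v.mean()+v0]],z-.005), u.mean()+u0,v.mean()+v0)
```

```text
tips front [0.38509149 0.35381133 0.195     ] [0.40195726 0.16337532 0.195     ]
full origin [0.54302518 0.34923432]
spare origin [0.55925345 0.17827189]
spare post [[0.568648   0.18082694 0.193     ]]
full post top [0.55147663 0.35469394] 24
spare post top [0.56887631 0.18114004] 23
board top [141 176  13   3  35] [[0.50469107 0.35322385 0.197     ]]
board top [142 185  11   3  31] [[0.47265554 0.35340231 0.197     ]]
board top [140 194  12   4  34] [[0.43986552 0.35639441 0.197     ]]
(254, 183.5) easel frame 0.03183629316951369 0.03633245070134891
(271, 182.5) easel frame 0.04560523712408619 -0.031816276753607126
(260.5, 204.3) easel frame -0.048535402015253 -0.0014767725920468392
(257.5, 178) easel frame 0.05619423218306041 0.0252865521753034
(270, 180) easel frame 0.05520574483429205 -0.026395798749015858
amaro 48 cap centroid depth [ 0.559 -0.342  0.195] max 0.146
[[ 0.56647022 -0.35699965  0.137     ]] 341.3333333333333 166.54166666666666
blue 43 cap centroid depth [ 0.43  -0.368  0.128] max 0.135
[[ 0.43042487 -0.36823476  0.127     ]] 343.6744186046512 202.72093023255815
```

```bash
cat >> h.py <<'E'
def rel(targets,base=None):
    """targets: list of (x,y,z,roll,pitch,yaw); prints tool-frame shift and rotvec from the measured pose"""
    s=telemetry.observe(); 
    p0,R0=(s["position"],R.from_euler("xyz",s["tool_rot"])) if base is None else (np.array(base[:3]),R.from_euler("xyz",base[3:]))
    print("at",np.round(s["position"],4),np.round(s["tool_rot"],3),"t",round(s["clock"],2),"q7 %.2f"%s["qpos"][6],"w %.4f"%s["grip_width"],"F",np.round(s["force"],1))
    for t in targets:
        Rt=R.from_euler("xyz",t[3:]); print(np.round(R0.inv().apply(np.array(t[:3])-p0),4).tolist(), np.round((R0.inv()*Rt).as_rotvec(),4).tolist())
P=np.pi
A=np.radians(-6.9);EX=np.array([np.cos(A),np.sin(A),0]);EY=np.array([-EX[1],EX[0],0]);E0=np.array([.472,-.063,0])
def easel(x,y,z): return E0+x*EX+y*EY+np.array([0,0,z])
HF=np.array([.5425,.3495,0]);AF=np.radians(-1.66); FX=np.array([np.cos(AF),np.sin(AF),0])
HS=np.array([.559,.1785,0]);AS=np.radians(5.41); SX=np.array([np.cos(AS),np.sin(AS),0])
E
python3 - <<'E'
from h import *
k=easel(-.049,0,.048); print(k)
rel([(.3,.5,.3,P,0,2.85),(.41,.3,.3,P,0,2.95),(.42,.1,.3,P,0,3.021),(*k[:2],.2,P,0,3.021),(*k[:2],.10,P,0,3.021)])
E
```

```text
[ 0.42335489 -0.05711329  0.048     ]
at [0.2334 0.5795 0.2308] [-3.141  0.     2.759] t 0.1 q7 -0.11 w 0.0855 F [-0.2 -0.1 -0.5]
[-0.0915, -0.0489, -0.0691] [-0.001, 0.0, -0.0913]
[-0.2682, -0.1933, -0.069] [-0.001, -0.0, -0.1913]
[-0.3522, -0.3751, -0.0688] [-0.001, -0.0, -0.2623]
[-0.414, -0.5195, 0.0313] [-0.001, -0.0, -0.2623]
[-0.414, -0.5194, 0.1313] [-0.001, -0.0, -0.2623]
```

Emit:
carry_out(series=[[-0.045,-0.025,-0.035,0,0,-0.045,0],[-0.09,-0.05,-0.07,0,0,-0.09,120],[-0.13,-0.08,-0.07,0,0,-0.12,120],[-0.17,-0.115,-0.07,0,0,-0.14,120],[-0.22,-0.155,-0.07,0,0,-0.17,120],[-0.268,-0.193,-0.07,0,0,-0.19,120],[-0.295,-0.25,-0.07,0,0,-0.215,120],[-0.325,-0.31,-0.07,0,0,-0.24,120],[-0.352,-0.365,-0.07,0,0,-0.262,120],[-0.375,-0.42,-0.03,0,0,-0.262,120]])

```text
clock: 1.35
position: [0.4251, 0.0588, 0.2691]
tool_rot: [3.14, 0.004, 3.02]
force: [1.8, -0.8, -1.5]
grip_width: 0.0452
```

Run:
```python
from h import *
k=easel(-.049,0,.048)
rel([(*k[:2],.2,P,0,3.021),(*k[:2],.09,P,0,3.021),(*k[:2],.031,P,0,3.021)])
```

```text
at [0.4251 0.0588 0.2691] [3.14  0.004 3.02 ] t 1.35 q7 1.21 w 0.0452 F [ 1.8 -0.8 -1.5]
[-0.0121, -0.1154, 0.0689] [0.0016, 0.0036, -0.0008]
[-0.0117, -0.1156, 0.1789] [0.0016, 0.0036, -0.0008]
[-0.0114, -0.1157, 0.2379] [0.0016, 0.0036, -0.0008]
```

Emit:
carry_out(series=[[-0.006,-0.05,0.02,0,0,0,120],[-0.012,-0.1,0.06,0,0,0,120],[-0.012,-0.112,0.11,0,0,0,120],[-0.012,-0.112,0.16,0,0,0,120],[-0.012,-0.112,0.16,0,0,0,120],[-0.012,-0.112,0.16,0,0,0,120]])

```text
clock: 2.1
position: [0.4233, -0.0517, 0.1095]
tool_rot: [3.141, 0.001, 3.021]
force: [0.5, 0.2, 0.8]
grip_width: 0.0454
```

Run:
```python
from h import *
k=easel(-.049,0,.048)
grab("side","1",(150,120,330,260),4)
rel([(*k[:2],.2,P,0,3.021),(*k[:2],.09,P,0,3.021),(*k[:2],.031,P,0,3.021)])
```

```text
at [ 0.4236 -0.0516  0.1098] [3.141e+00 2.000e-03 3.021e+00] t 2.15 q7 1.60 w 0.0451 F [ 0.3 -0.2  0.6]
[-0.0006, -0.0055, -0.0902] [0.0005, 0.0023, 0.0001]
[-0.0003, -0.0055, 0.0198] [0.0005, 0.0023, 0.0001]
[-0.0002, -0.0056, 0.0788] [0.0005, 0.0023, 0.0001]
```

View pics/side1.png

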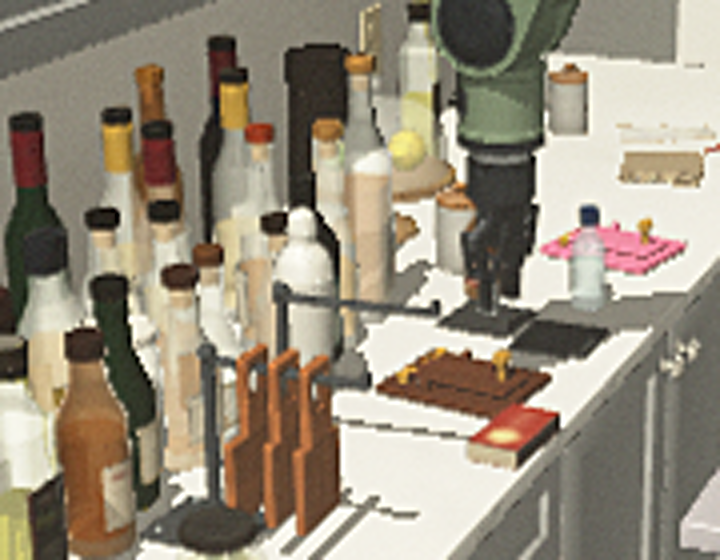

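Run:
```python
from h import *
k=easel(-.049,0,.048); print(proj("side",k),proj("side",easel(-.049,0,.057)),proj("top",k))
p=cv2.imread("side1.png");hsv=cv2.cvtColor(p,cv2.COLOR_BGR2HSV)
m=(hsv[...,0]>12)&(hsv[...,0]<35)&(hsv[...,1]>130)&(hsv[...,2]>110)
m=m[195:225,240:290]; n,l,s,c=cv2.connectedComponentsWithStats(m.astype(np.uint8))
for i in range(1,n): print(s[i,4],c[i]+[240,195])
```

```text
[[275.0439032  209.27075877]] [[275.05208677 207.40808708]] [[260.40481913 204.03329355]]
12 [257.83333333 208.5       ]
21 [274.71428571 210.61904762]
15 [251.         213.06666667]
```

Emit:
carry_out(series=[[0,-0.0055,0.03,0,0,0,130],[0,-0.0055,0.06,0,0,0,130],[0,-0.0055,0.077,0,0,0,140],[0,-0.0055,0.077,0,0,0,255],[0,-0.0055,0.077,0,0,0,255],[0,-0.0055,0.077,0,0,0,255],[0,-0.0055,0.077,0,0,0,255]], force=60)

```text
clock: 3.02
position: [0.4229, -0.0563, 0.0327]
tool_rot: [3.141, 0.002, 3.022]
force: [-0.0, 6.6, -4.3]
grip_width: 0.0149
```

Run:
```python
from h import *
rel([])
r=np.hypot(104,30);t0=np.arctan2(30,-104)
k0=np.array([-104,30])
for th in np.radians([0,15,30,45,60,75,90,100,105]):
    k=r*np.array([np.cos(t0-th),np.sin(t0-th)]); print(round(np.degrees(th)),np.round(k-k0,1))
```

```text
at [ 0.4229 -0.0563  0.0327] [3.141e+00 2.000e-03 3.022e+00] t 3.02 q7 1.66 w 0.0149 F [-0.   6.6 -4.3]
0 [-0. -0.]
15 [11.3 25.9]
30 [28.9 48. ]
45 [51.7 64.8]
60 [78.  75.1]
75 [106.1  78.2]
90 [134.  74.]
100 [151.6  67.2]
105 [159.9  62.7]
```

Emit:
carry_out(series=[[-0.003,0,-0.013,0,0,0,255],[-0.011,0,-0.026,0,0,0,255],[-0.019,0,-0.038,0,0,0,255],[-0.029,0,-0.048,0,0,0,255],[-0.04,0,-0.057,0,0,0,255],[-0.052,0,-0.065,0,0,0,255],[-0.065,0,-0.071,0,0,0,255],[-0.078,0,-0.075,0,0,0,255],[-0.078,0,-0.075,0,0,0,255]])

```text
clock: 4.15
position: [0.4998, -0.0658, 0.1079]
tool_rot: [3.141, 0.001, 3.021]
force: [-6.3, 6.3, 9.7]
grip_width: 0.0145
```

Run:
```python
from h import *
rel([])
grab("top","2",(230,150,330,225),6)
grab("side","2",(220,130,340,240),6)
```

```text
at [ 0.4998 -0.0658  0.1079] [3.141e+00 1.000e-03 3.021e+00] t 4.15 q7 1.63 w 0.0145 F [-6.3  6.3  9.7]
```

View pics/side2.png

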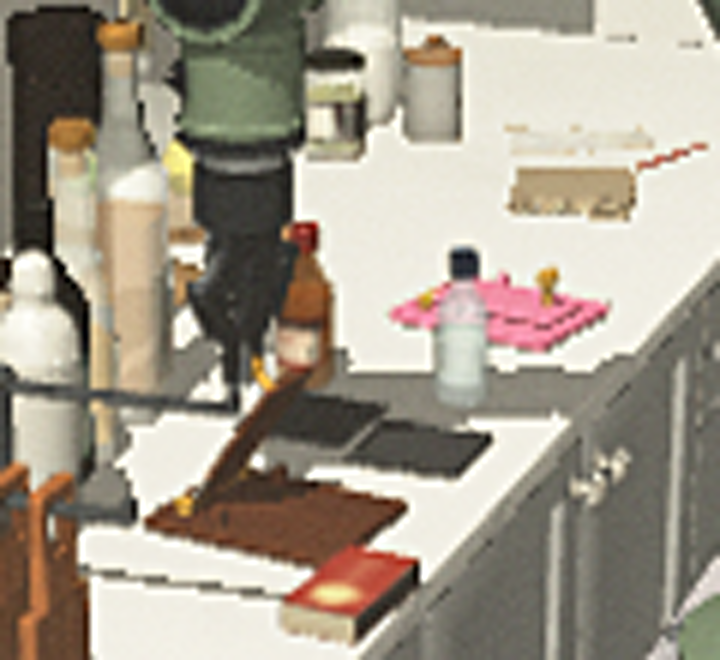

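Run:
```python
from h import *
for n in ("top","side"):
    W=cloud(n,np.load(n+("0" if n=="top" else "2")+".npy")).reshape(-1,3)
    for ya,yb in ((-.4,-.3),(-.3,-.2),(-.2,-.12),(-.12,-.06),(-.06,0),(0,.06),(.06,.12),(.12,.2),(.3,.4)):
        m=(W[:,1]>ya)&(W[:,1]<yb)&(W[:,2]>.13)&(W[:,2]<.6)&(W[:,0]>.56)
        q=W[m]; 
        if len(q): i=np.argsort(q[:,0])[:max(3,len(q)//50)]; print(n,ya,yb,len(q),np.round(np.median(q[i],0),3))
```

```text
top -0.4 -0.3 622 [ 0.564 -0.358  0.142]
top -0.3 -0.2 983 [ 0.619 -0.253  0.574]
top -0.2 -0.12 747 [ 0.619 -0.169  0.572]
top -0.12 -0.06 680 [ 0.619 -0.088  0.583]
top -0.06 0 434 [ 0.61  -0.004  0.155]
top 0 0.06 607 [0.596 0.022 0.15 ]
top 0.06 0.12 368 [0.618 0.077 0.516]
top 0.12 0.2 796 [0.565 0.179 0.192]
top 0.3 0.4 934 [0.593 0.375 0.591]
side -0.4 -0.3 635 [ 0.568 -0.352  0.139]
side -0.3 -0.2 1185 [ 0.617 -0.23   0.553]
side -0.2 -0.12 901 [ 0.617 -0.158  0.563]
side -0.12 -0.06 911 [ 0.618 -0.095  0.565]
side -0.06 0 579 [ 0.615 -0.023  0.514]
side 0 0.06 955 [0.597 0.027 0.144]
side 0.06 0.12 658 [0.615 0.08  0.521]
side 0.12 0.2 1521 [0.564 0.187 0.174]
side 0.3 0.4 1959 [0.596 0.384 0.588]
```

Emit:
carry_out(series=[[-0.014,0,-0.002,0,0,0,255],[-0.028,0,-0.003,0,0,0,255],[-0.042,0,-0.003,0,0,0,255],[-0.042,0,-0.003,0,0,0,255],[-0.042,0,-0.003,0,0,0,100],[-0.042,0,-0.003,0,0,0,100],[-0.042,0,-0.003,0,0,0,100],[-0.042,0,-0.033,0,0,0,100],[-0.042,0,-0.073,0,0,0,100],[-0.032,0,-0.123,0,0,0,100]])

```text
clock: 5.5
position: [0.5307, -0.0704, 0.2299]
tool_rot: [-3.141, -0.001, 3.021]
force: [0.8, -0.1, 0.6]
grip_width: 0.0519
```

Run:
```python
from h import *
rel([])
grab("top","3",(230,150,330,225),6)
grab("side","3",(220,130,340,240),6)
```

```text
at [ 0.5307 -0.0704  0.2299] [-3.141e+00 -1.000e-03  3.021e+00] t 5.5 q7 1.58 w 0.0519 F [ 0.8 -0.1  0.6]
```

View pics/side3.png

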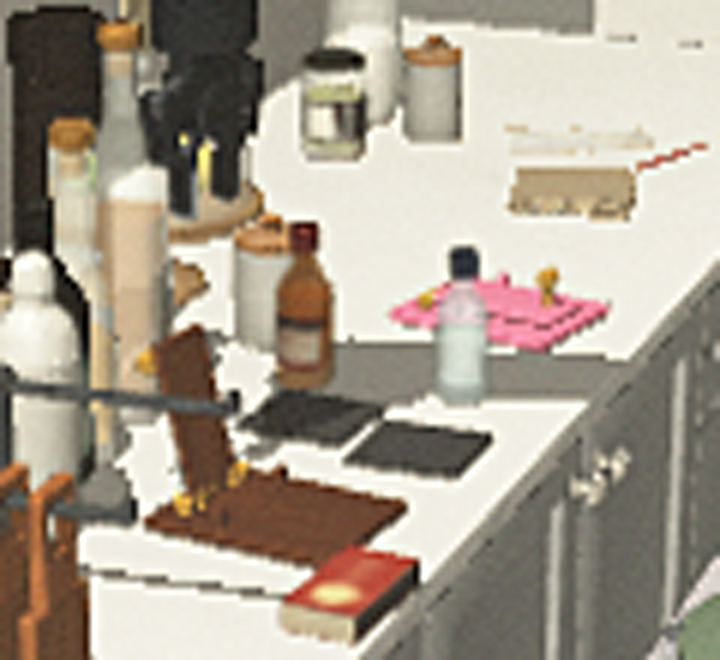

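View pics/top3.png

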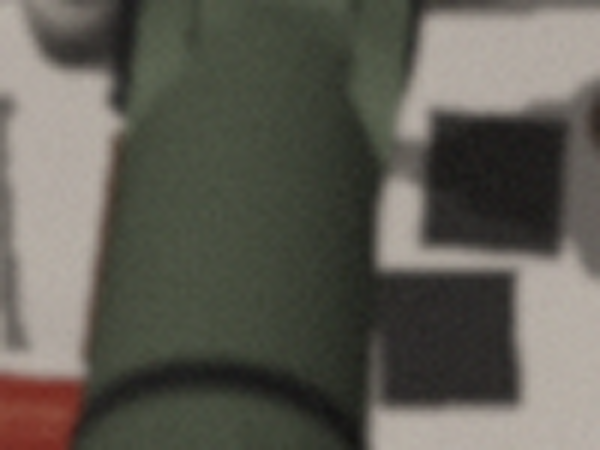

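```bash
sed -i 's/HF=np.array(\[.5425,.3495,0\])/HF=np.array([.5425,.3532,0])/; s/HS=np.array(\[.559,.1785,0\])/HS=np.array([.559,.1795,0])/' h.py
python3 - <<'E'
from h import *
b=HF-.103*FX; print(b)
rel([(.46,.12,.28,P,0,3.07),(*b[:2],.28,P,0,P-.029),(*b[:2],.2,P,0,P-.029)])
E
```

```text
[0.43954323 0.35618375 0.        ]
at [ 0.5322 -0.0708  0.2336] [3.141 0.006 3.02 ] t 5.6 q7 1.58 w 0.0521 F [ 0.7 -0.1 -0.1]
[0.0945, 0.1807, -0.0468] [0.0008, 0.006, -0.0498]
[0.1434, 0.4127, -0.0468] [0.0006, 0.006, -0.0924]
[0.1439, 0.4126, 0.0332] [0.0006, 0.006, -0.0924]
```

Emit:
carry_out(series=[[0.03,0.05,-0.025,0,0,-0.01,100],[0.06,0.11,-0.047,0,0,-0.03,50],[0.09,0.17,-0.047,0,0,-0.05,0],[0.105,0.23,-0.047,0,0,-0.06,0],[0.12,0.29,-0.047,0,0,-0.07,0],[0.132,0.35,-0.047,0,0,-0.085,0],[0.143,0.412,-0.047,0,0,-0.092,0],[0.143,0.412,-0.02,0,0,-0.092,0],[0.143,0.412,-0.02,0,0,-0.092,0],[0.143,0.412,-0.02,0,0,-0.092,0]])

```text
clock: 6.85
position: [0.4394, 0.3547, 0.2498]
tool_rot: [-3.141, 0.0, 3.111]
force: [0.6, -1.5, 0.5]
grip_width: 0.0855
```

Run:
```python
from h import *
b=HF-.103*FX
grab("side","4",(120,100,280,240),5)
rel([(*b[:2],.2,P,0,P-.029),(*b[:2],.158,P,0,P-.029)])
```

```text
at [0.4396 0.3548 0.2501] [3.141e+00 1.000e-03 3.111e+00] t 6.9 q7 0.78 w 0.0855 F [-0.3  0.7  0.3]
[0.0001, 0.0014, 0.0501] [0.0004, 0.0009, -0.0014]
[0.0002, 0.0014, 0.0921] [0.0004, 0.0009, -0.0014]
```

View pics/side4.png

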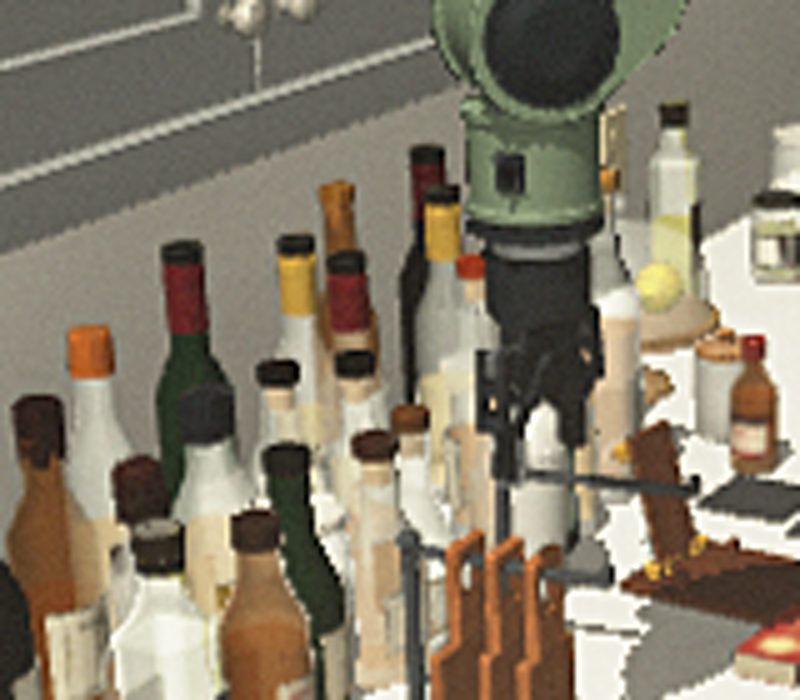

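Emit:
carry_out(series=[[0,0.0014,0.04,0,0,0,0],[0,0.0014,0.075,0,0,0,0],[0,0.0014,0.092,0,0,0,0],[0,0.0014,0.092,0,0,0,255],[0,0.0014,0.092,0,0,0,255],[0,0.0014,0.092,0,0,0,255],[0,0.0014,0.092,0,0,0,255]], force=60)

```text
clock: 7.78
position: [0.4396, 0.3575, 0.1587]
tool_rot: [3.14, 0.002, 3.113]
force: [-0.7, -1.5, 7.7]
grip_width: 0.0429
```

Run:
```python
from h import *
rel([])
```

```text
at [0.4396 0.3575 0.1587] [3.140e+00 2.000e-03 3.113e+00] t 7.78 q7 0.78 w 0.0429 F [-0.7 -1.5  7.7]
```

Emit:
carry_out(series=[[0,0,-0.007,0,0,0,255],[0,0,-0.014,0,0,0,255],[0,0,-0.014,0,0,0,255],[0.02,0,-0.014,0,0,0,255],[0.04,0,-0.014,0,0,0,255],[0.06,0,-0.014,0,0,0,255],[0.075,0,-0.014,0,0,0,255],[0.075,0,-0.014,0,0,0,255]])

```text
clock: 8.78
position: [0.3629, 0.3597, 0.1713]
tool_rot: [3.141, -0.0, 3.114]
force: [0.5, -0.3, -0.4]
grip_width: 0.0432
```

Run:
```python
from h import *
ys=P-.029+np.radians(1.66+5.41)
y=-P+np.radians(5.41)
t=HS-.176*SX; a=HS-.05*SX
rel([(*t[:2],.1727,P,0,y),(*a[:2],.1727,P,0,y)])
grab("side","5",(120,140,280,280),5)
```

```text
at [0.3629 0.3597 0.1713] [ 3.141 -0.     3.114] t 8.78 q7 0.67 w 0.0432 F [ 0.5 -0.3 -0.4]
[-0.0262, -0.1961, -0.0015] [0.0002, -0.0001, -0.1218]
[-0.1513, -0.1808, -0.0015] [0.0002, -0.0001, -0.1218]
```

View pics/side5.png

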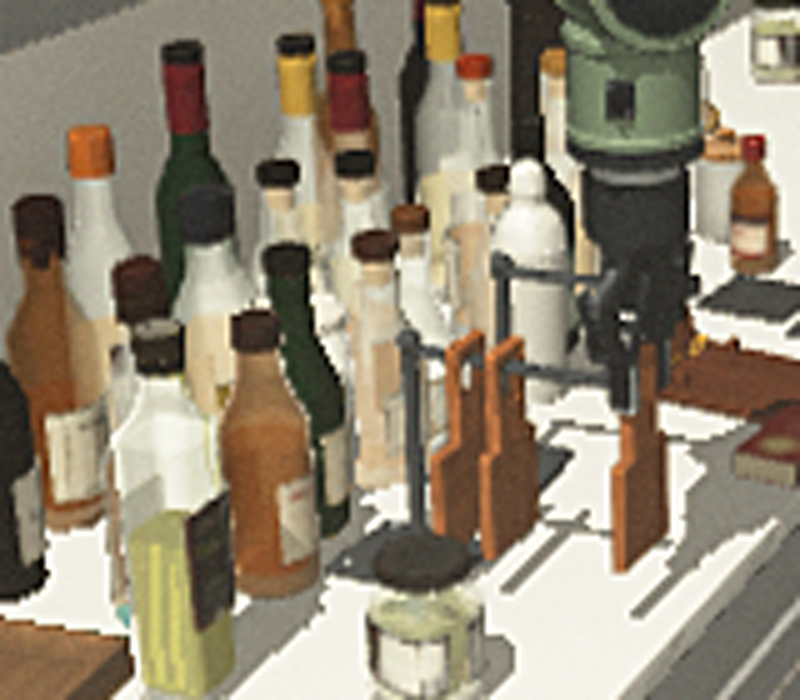

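Emit:
carry_out(series=[[-0.005,-0.04,-0.004,0,0,-0.02,255],[-0.01,-0.085,-0.004,0,0,-0.05,255],[-0.016,-0.13,-0.004,0,0,-0.08,255],[-0.022,-0.17,-0.004,0,0,-0.11,255],[-0.026,-0.196,-0.004,0,0,-0.122,255],[-0.026,-0.196,-0.004,0,0,-0.122,255],[-0.026,-0.196,-0.004,0,0,-0.122,255]])

```text
clock: 9.7
position: [0.3848, 0.163, 0.1752]
tool_rot: [3.141, 0.0, -3.049]
force: [0.1, 0.3, -0.9]
grip_width: 0.0429
```

Run:
```python
from h import *
y=-P+np.radians(5.41)
t=HS-.176*SX; a=HS-.05*SX
rel([(*t[:2],.175,P,0,y),(*a[:2],.175,P,0,y)])
grab("side","6",(200,140,300,240),6)
grab("top","6",(160,150,260,225),6)
```

```text
at [0.3848 0.163  0.1752] [ 3.141  0.    -3.049] t 9.7 q7 1.14 w 0.0429 F [ 0.1  0.3 -0.9]
[0.001, -0.0, 0.0002] [0.0003, 0.0005, -0.0018]
[-0.125, 0.0002, 0.0002] [0.0003, 0.0005, -0.0018]
```

View pics/side6.png

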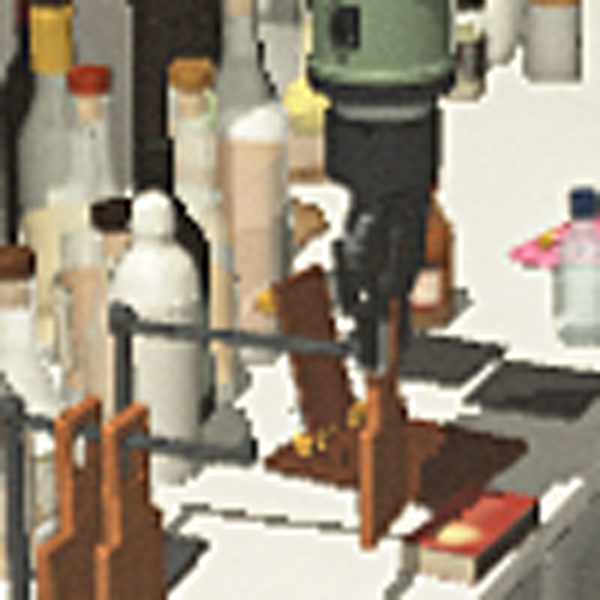

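View pics/top6.png

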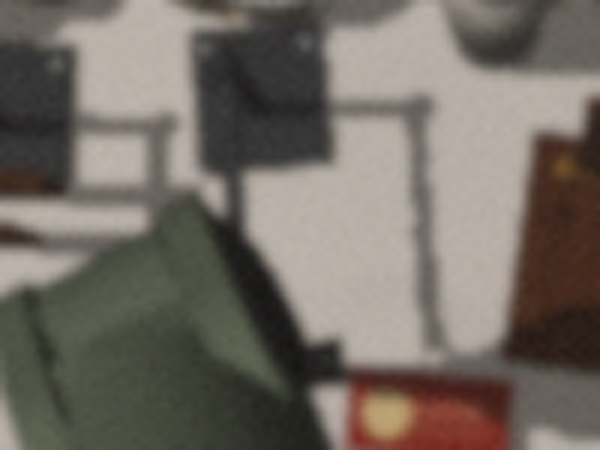

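Emit:
carry_out(series=[[-0.012,0,0,0,0,-0.002,255],[-0.025,0,0,0,0,-0.002,255],[-0.038,0,0,0,0,-0.002,255],[-0.038,0,0,0,0,-0.002,255]])

```text
clock: 10.3
position: [0.4231, 0.1662, 0.1749]
tool_rot: [-3.141, 0.0, -3.047]
force: [-1.0, -0.7, -1.6]
grip_width: 0.0434
```

Emit:
carry_out(series=[[-0.02,0,0,0,0,0,255],[-0.045,0,0,0,0,0,255],[-0.07,0,0,0,0,0,255],[-0.088,0,0,0,0,0,255],[-0.088,0,0,0,0,0,255],[-0.088,0,0.01,0,0,0,255],[-0.088,0,0.016,0,0,0,255],[-0.088,0,0.016,0,0,0,255]])

```text
clock: 11.3
position: [0.5091, 0.1745, 0.1588]
tool_rot: [-3.141, -0.001, -3.046]
force: [0.9, -0.5, -1.4]
grip_width: 0.0433
```

Run:
```python
from h import *
rel([])
grab("side","7",(180,140,300,240),6)
```

```text
at [0.5091 0.1745 0.1588] [-3.141e+00 -1.000e-03 -3.046e+00] t 11.3 q7 1.27 w 0.0433 F [ 0.9 -0.5 -1.4]
```

View pics/side7.png

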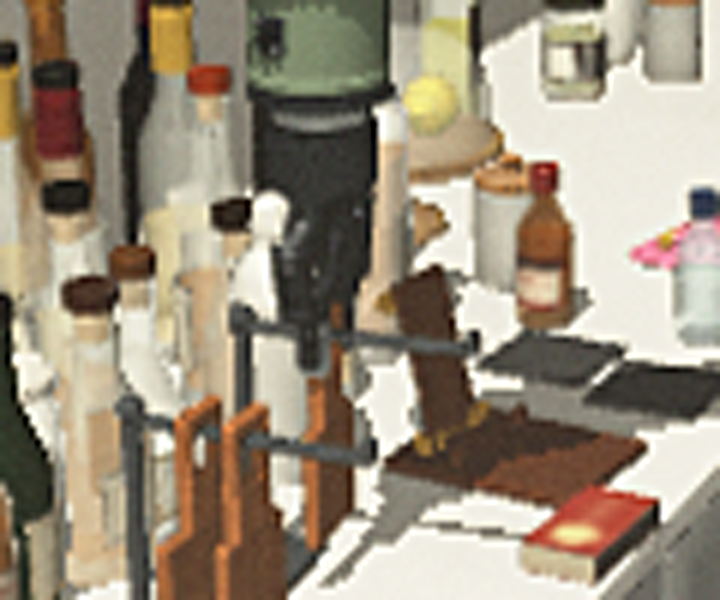

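Emit:
carry_out(series=[[0,0,0.001,0,0,0,255],[0,0,0.001,0,0,0,180],[0,0,0.001,0,0,0,90],[0,0,0.001,0,0,0,0],[0,0,0.001,0,0,0,0],[0,0,-0.03,0,0,0,0],[0,0,-0.08,0,0,0,0],[0,0,-0.11,0,0,0,0],[0.01,0.04,-0.12,0,0,0.02,0]])

```text
clock: 12.48
position: [0.4974, 0.2118, 0.2811]
tool_rot: [3.141, 0.003, -3.071]
force: [0.2, 0.9, -1.2]
grip_width: 0.0852
```

Run:
```python
from h import *
b=HF-.070*FX
rel([(*b[:2],.26,P,0,P-.029),(*b[:2],.158,P,0,P-.029)])
grab("side","8",(180,140,300,240),6)
```

```text
at [0.4974 0.2118 0.2811] [ 3.141e+00  3.000e-03 -3.071e+00] t 12.47 q7 1.15 w 0.0852 F [ 0.2  0.9 -1.2]
[0.0148, 0.1449, 0.0211] [0.0004, 0.003, 0.0991]
[0.0151, 0.1448, 0.1231] [0.0004, 0.003, 0.0991]
```

View pics/side8.png

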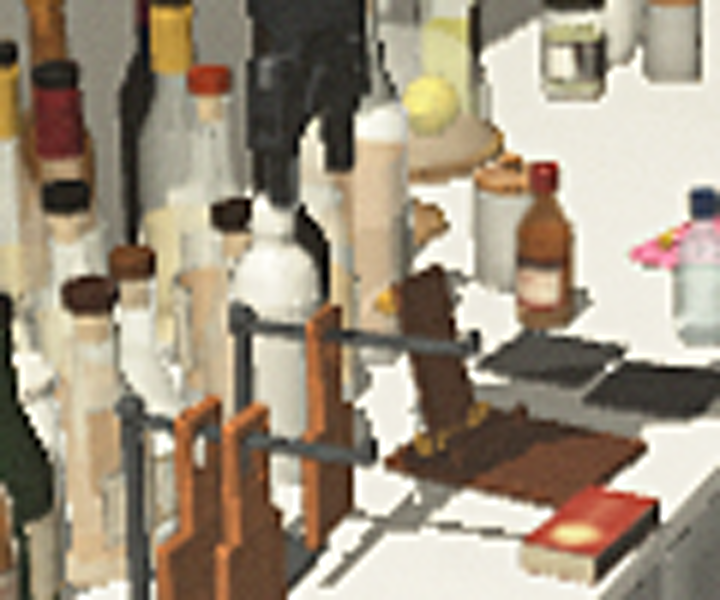

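First slim board hangs on the spare hook. Next the second.

Emit:
carry_out(series=[[0.005,0.05,-0.005,0,0,0.03,0],[0.01,0.1,0,0,0,0.06,0],[0.014,0.138,0.02,0,0,0.099,0],[0.014,0.142,0.03,0,0,0.099,0],[0.014,0.142,0.03,0,0,0.099,0],[0.014,0.142,0.03,0,0,0.099,0]])

```text
clock: 13.28
position: [0.4721, 0.3529, 0.2496]
tool_rot: [-3.142, 0.001, 3.116]
force: [1.0, -0.6, -0.1]
grip_width: 0.0854
```

Run:
```python
from h import *
b=HF-.070*FX
rel([(*b[:2],.26,P,0,P-.029),(*b[:2],.158,P,0,P-.029)])
```

```text
at [0.4721 0.3529 0.2496] [-3.142e+00  1.000e-03  3.116e+00] t 13.28 q7 0.82 w 0.0854 F [ 1.  -0.6 -0.1]
[-0.0004, 0.0024, -0.0104] [-0.0, 0.0007, 0.0039]
[-0.0003, 0.0024, 0.0916] [-0.0, 0.0007, 0.0039]
```

Emit:
carry_out(series=[[0,0.003,0.04,0,0,0,0],[0,0.003,0.075,0,0,0,0],[0,0.003,0.092,0,0,0,0],[0,0.003,0.092,0,0,0,255],[0,0.003,0.092,0,0,0,255],[0,0.003,0.092,0,0,0,255],[0,0.003,0.092,0,0,0,255],[0,0.003,0.085,0,0,0,255],[0,0.003,0.077,0,0,0,255],[0,0.003,0.077,0,0,0,255]], force=60)

```text
clock: 14.52
position: [0.4718, 0.3573, 0.1731]
tool_rot: [3.141, 0.001, 3.118]
force: [-0.3, -0.9, -2.0]
grip_width: 0.0433
```

Run:
```python
from h import *
rel([])
grab("side","9",(140,140,260,240),6)
```

```text
at [0.4718 0.3573 0.1731] [3.141e+00 1.000e-03 3.118e+00] t 14.53 q7 0.82 w 0.0433 F [-0.3 -0.9 -2. ]
```

View pics/side9.png

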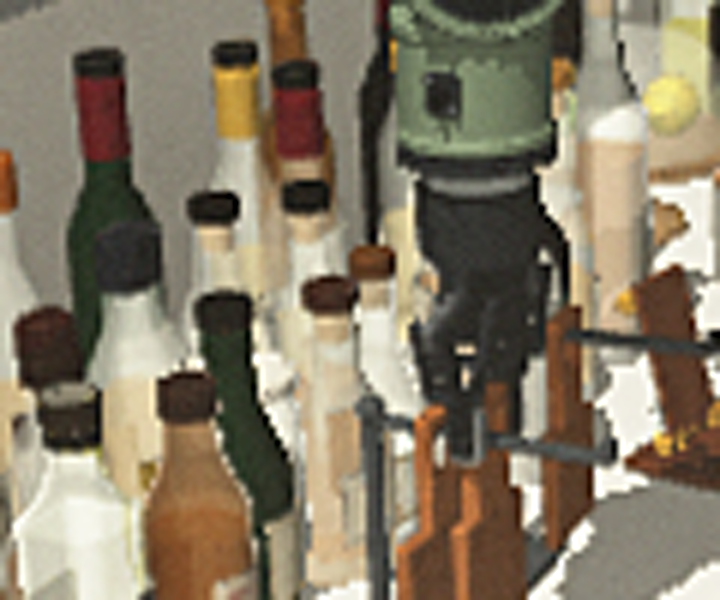

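Emit:
carry_out(series=[[0.02,0,0,0,0,0,255],[0.045,0,0,0,0,0,255],[0.07,0,0,0,0,0,255],[0.095,0,0,0,0,0,255],[0.109,0,0,0,0,0,255],[0.109,0,-0.002,0,0,0,255]])

```text
clock: 15.32
position: [0.3621, 0.3598, 0.1742]
tool_rot: [-3.142, -0.0, 3.119]
force: [0.4, 0.7, -1.6]
grip_width: 0.0431
```

Run:
```python
from h import *
y=-P+np.radians(5.41)
t=HS-.176*SX
rel([(*t[:2],.175,P,0,y)])
```

```text
at [0.3621 0.3598 0.1742] [-3.142 -0.     3.119] t 15.32 q7 0.66 w 0.0431 F [ 0.4  0.7 -1.6]
[-0.0262, -0.1963, -0.0008] [-0.0001, -0.0001, -0.1172]
```

Emit:
carry_out(series=[[-0.005,-0.04,-0.001,0,0,-0.02,255],[-0.01,-0.085,-0.001,0,0,-0.05,255],[-0.016,-0.13,-0.001,0,0,-0.08,255],[-0.022,-0.17,-0.001,0,0,-0.105,255],[-0.025,-0.196,-0.001,0,0,-0.117,255],[-0.025,-0.196,-0.001,0,0,-0.117,255],[-0.025,-0.196,-0.001,0,0,-0.117,255]])

```text
clock: 16.2
position: [0.3834, 0.1633, 0.1752]
tool_rot: [3.141, 0.0, -3.049]
force: [-0.7, 0.4, -1.4]
grip_width: 0.0433
```

Run:
```python
from h import *
y=-P+np.radians(5.41)
t=HS-.104*SX
rel([(*t[:2],.175,P,0,y)])
```

```text
at [0.3834 0.1633 0.1752] [ 3.141  0.    -3.049] t 16.2 q7 1.14 w 0.0433 F [-0.7  0.4 -1.4]
[-0.0723, -0.0003, 0.0002] [0.0003, 0.0004, -0.0019]
```

Emit:
carry_out(series=[[-0.012,0,0,0,0,-0.002,255],[-0.025,0,0,0,0,-0.002,255],[-0.04,0,0,0,0,-0.002,255],[-0.055,0,0,0,0,-0.002,255],[-0.072,0,0,0,0,-0.002,255],[-0.072,0,0,0,0,-0.002,255],[-0.072,0,0.01,0,0,-0.002,255],[-0.072,0,0.0165,0,0,-0.002,255],[-0.072,0,0.0165,0,0,-0.002,255]])

```text
clock: 17.32
position: [0.454, 0.1696, 0.1585]
tool_rot: [-3.141, -0.001, -3.046]
force: [-2.1, -2.4, 7.0]
grip_width: 0.043
```

Run:
```python
from h import *
rel([])
grab("side","10",(180,140,300,240),6)
```

```text
at [0.454  0.1696 0.1585] [-3.141e+00 -1.000e-03 -3.046e+00] t 17.32 q7 1.21 w 0.0430 F [-2.1 -2.4  7. ]
```

View pics/side10.png

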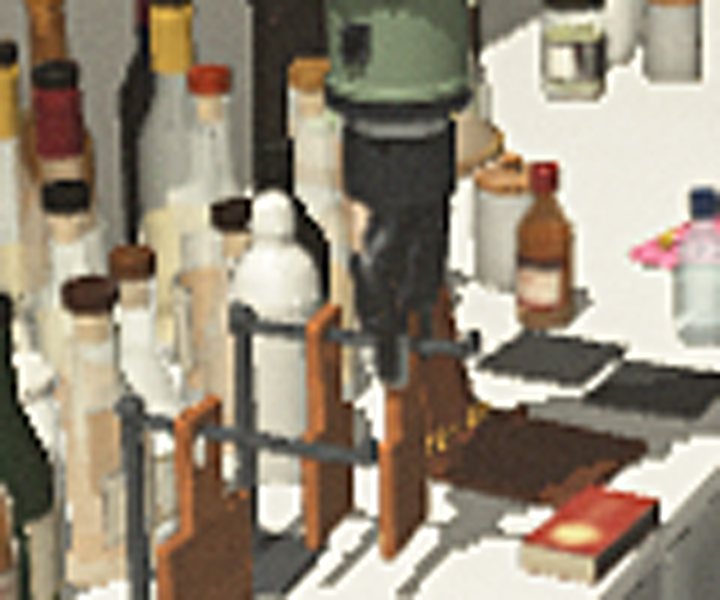

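Board rests on the arm (7 N upward). Release, rise, go over to the wide board.

Emit:
carry_out(series=[[0,0,-0.001,0,0,0,180],[0,0,-0.001,0,0,0,90],[0,0,-0.001,0,0,0,0],[0,0,-0.001,0,0,0,0],[0,0,-0.03,0,0,0,0],[0,0,-0.08,0,0,0,0],[0,0,-0.11,0,0,0,0],[-0.01,0.05,-0.12,0,0,0.02,0],[-0.02,0.1,-0.12,0,0,0.06,0],[-0.03,0.14,-0.11,0,0,0.09,0]])

```text
clock: 18.62
position: [0.4712, 0.3142, 0.2691]
tool_rot: [3.14, 0.001, -3.137]
force: [0.8, 0.1, 0.2]
grip_width: 0.0855
```

Run:
```python
from h import *
b=HF-.037*FX
rel([(*b[:2],.25,P,0,P-.029),(*b[:2],.163,P,0,P-.029)])
p,d=grab("side","11",(140,140,300,270),5)
```

```text
at [0.4712 0.3142 0.2691] [ 3.140e+00  1.000e-03 -3.137e+00] t 18.62 q7 0.90 w 0.0855 F [0.8 0.1 0.2]
[-0.0345, 0.0399, 0.0192] [0.0013, 0.0011, 0.0337]
[-0.0344, 0.0398, 0.1062] [0.0013, 0.0011, 0.0337]
```

View pics/side11.png

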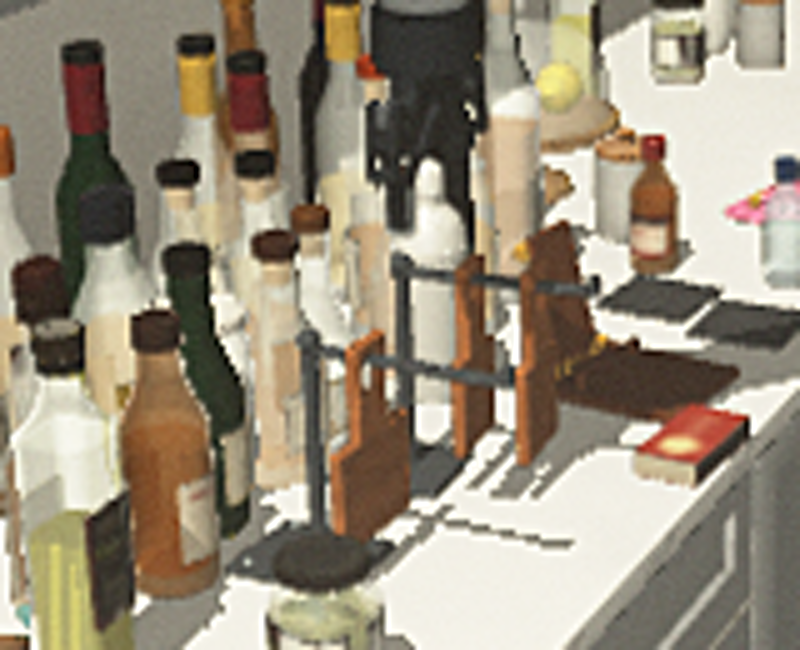

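Emit:
carry_out(series=[[-0.02,0.025,0,0,0,0.02,0],[-0.034,0.041,0.02,0,0,0.033,0],[-0.034,0.041,0.02,0,0,0.033,0],[-0.034,0.041,0.03,0,0,0.033,0],[-0.034,0.041,0.03,0,0,0.033,0]])

```text
clock: 19.3
position: [0.5044, 0.3525, 0.2383]
tool_rot: [-3.141, -0.001, 3.114]
force: [-0.3, -0.4, -0.8]
grip_width: 0.0858
```

Run:
```python
from h import *
b=HF-.037*FX
rel([(*b[:2],.25,P,0,P-.029),(*b[:2],.163,P,0,P-.029)])
```

```text
at [0.5044 0.3525 0.2383] [-3.141e+00 -1.000e-03  3.114e+00] t 19.3 q7 0.85 w 0.0858 F [-0.3 -0.4 -0.8]
[-0.001, 0.0018, -0.0117] [-0.0005, -0.0005, 0.001]
[-0.0011, 0.0019, 0.0753] [-0.0005, -0.0005, 0.001]
```

Emit:
carry_out(series=[[0,0.002,0.035,0,0,0,0],[0,0.002,0.06,0,0,0,0],[0,0.002,0.074,0,0,0,0],[0,0.002,0.074,0,0,0,255],[0,0.002,0.074,0,0,0,255],[0,0.002,0.074,0,0,0,255],[0,0.002,0.074,0,0,0,255],[0,0.002,0.066,0,0,0,255],[0,0.002,0.058,0,0,0,255],[0,0.002,0.058,0,0,0,255]], force=70)

```text
clock: 20.55
position: [0.5053, 0.3553, 0.1816]
tool_rot: [3.141, 0.001, 3.114]
force: [-0.6, 0.3, -1.5]
grip_width: 0.0431
```

Emit:
carry_out(series=[[0.02,0,0,0,0,0,255],[0.045,0,0,0,0,0,255],[0.07,0,0,0,0,0,255],[0.095,0,0,0,0,0,255],[0.12,0,0,0,0,0,255],[0.142,0,0,0,0,0,255],[0.142,0,0,0,0,0,255]])

```text
clock: 21.42
position: [0.3617, 0.3594, 0.1807]
tool_rot: [3.142, -0.0, 3.116]
force: [0.4, 0.0, -0.5]
grip_width: 0.0429
```

Run:
```python
from h import *
rel([])
grab("side","12",(180,140,300,240),6)
grab("top","12",(230,160,310,220),8)
```

```text
at [0.3617 0.3594 0.1807] [ 3.142 -0.     3.116] t 21.43 q7 0.65 w 0.0429 F [ 0.4  0.  -0.5]
```

View pics/side12.png

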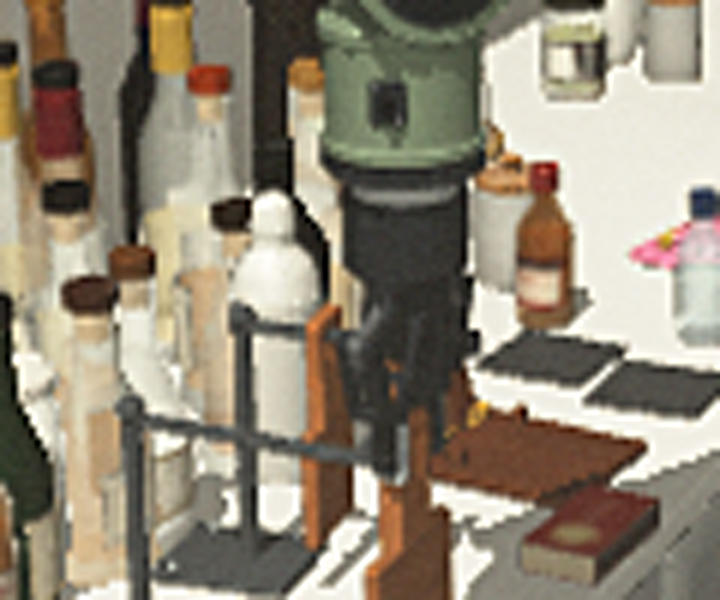

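View pics/top12.png

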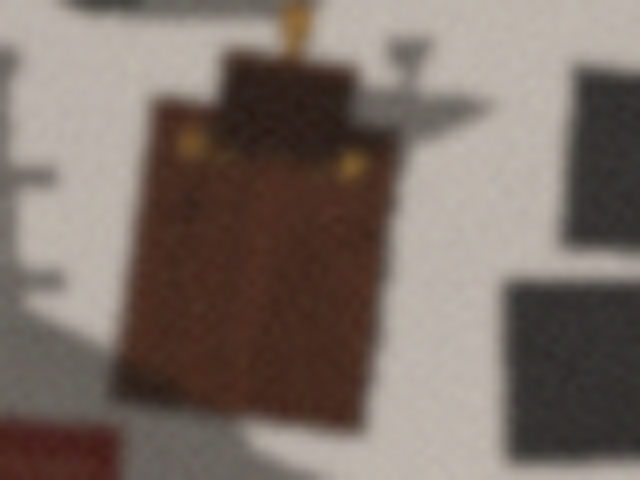

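Run:
```python
from h import *
for x in (.01,.015,.02,.025,.03): print(x,"stop- top rear",proj("side",easel(x,-.046,.027))[0],"stop+",proj("side",easel(x,.046,.027))[0],"top cam",proj("top",easel(x,-.046,.027))[0],proj("top",easel(x,.046,.027))[0])
print("seat corner proj base", [np.round(proj("side",easel(a,b,.012))[0],1).tolist() for a,b in ((-.08,-.065),(-.08,.065),(.08,.065),(.08,-.065))])
print("panel top corners", [np.round(proj("side",easel(.055+.124*.2588,b,.018+.124*.966))[0],1).tolist() for b in (-.033,.033)],[np.round(proj("top",easel(.055+.124*.2588,b,.018+.124*.966))[0],1).tolist() for b in (-.033,.033)])
p=cv2.imread("side12.png"); c=p[190:235,235:295]; cv2.imwrite("pics/s12z.png",cv2.resize(c,None,fx=13,fy=13,interpolation=cv2.INTER_CUBIC))
p=cv2.imread("top12.png");hsv=cv2.cvtColor(p,cv2.COLOR_BGR2HSV)
m=(hsv[...,0]<20)&(hsv[...,1]>90)&(hsv[...,2]<150); m[:,:240]=0;m[:,285:]=0;m[:160]=0;m[215:]=0;m[:173]=0
cs,_=cv2.findContours(m.astype(np.uint8),cv2.RETR_EXTERNAL,cv2.CHAIN_APPROX_NONE);c=max(cs,key=cv2.contourArea)
Pp=toplane("top",c[:,0,:],.012)[:,:2]*1000; print(cv2.minAreaRect(Pp.astype(np.float32)))
print([proj("top",easel(a,b,.012))[0].round(1).tolist() for a,b in ((-.08,-.065),(-.08,.065),(.08,.065),(.08,-.065))])
```

```text
0.01 stop- top rear [268.65065698 207.84282865] stop+ [258.5322168  214.53650508] top cam [273.4117758  191.45010867] [250.93531417 188.29410108]
0.015 stop- top rear [267.71347345 207.64405506] stop+ [257.57349397 214.32318266] top cam [273.5758911  190.23320587] [251.10591671 187.07770438]
0.02 stop- top rear [266.77833202 207.44571459] stop+ [256.61693357 214.11034139] top cam [273.73991252 189.0169993 ] [251.27642161 185.86200385]
0.025 stop- top rear [265.84522602 207.24780583] stop+ [255.66252828 213.89797965] top cam [273.90384012 187.80148835] [251.44682896 184.64699888]
0.03 stop- top rear [264.91414882 207.05032738] stop+ [254.71027084 213.68609582] top cam [274.06767398 186.58667243] [251.61713883 183.43268888]
seat corner proj base [[287.8, 213.1], [274.1, 223.1], [243.1, 216.1], [257.8, 206.7]]
panel top corners [[252.7, 183.4], [245.1, 187.6]] [[275.0, 168.3], [257.6, 165.9]]
((476.2419128417969, -63.254310607910156), (121.77506256103516, 162.93685913085938), 82.60790252685547)
[[274.8, 214.2], [243.2, 209.8], [248.7, 171.2], [280.0, 175.6]]
```

View pics/s12z.png

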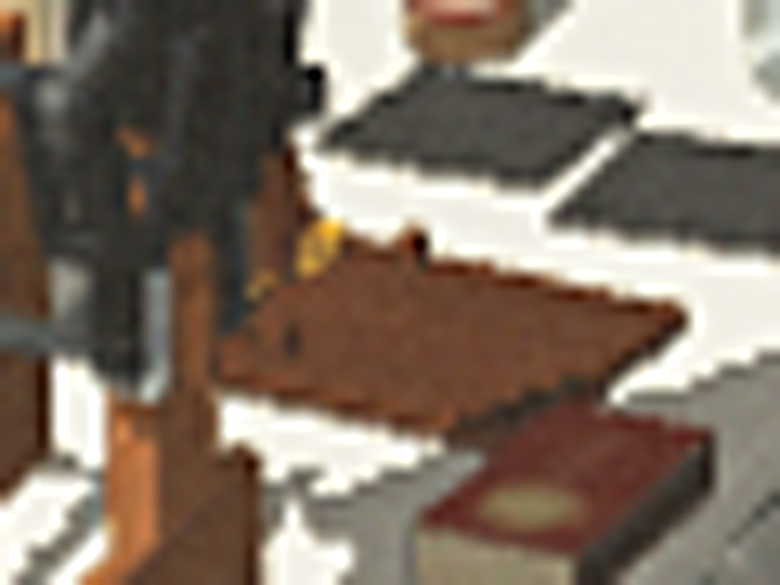

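Run:
```python
from h import *
for n,f in (("top","top12"),("side","side12"),("side","side5")):
    W=cloud(n,np.load(f+".npy")).reshape(-1,3)
    print(f)
    for za,zb in ((.1,.15),(.15,.2),(.2,.25),(.25,.3),(.3,.35),(.35,.4),(.4,.45),(.45,.5),(.5,.55),(.55,.6),(.6,.7)):
        m=(W[:,1]>-.15)&(W[:,1]<.04)&(W[:,2]>za)&(W[:,2]<zb)&(W[:,0]>.57)&(W[:,0]<.8)
        q=W[m]
        if len(q)>5: 
            i=np.argsort(q[:,0])[:max(3,len(q)//20)]; print(za,zb,len(q),np.round(np.median(q[i],0),3))
```

```text
top12
0.1 0.15 269 [ 0.577 -0.073  0.118]
0.15 0.2 418 [0.599 0.022 0.16 ]
0.2 0.25 270 [0.615 0.018 0.211]
0.25 0.3 76 [ 0.654 -0.134  0.267]
0.45 0.5 102 [0.619 0.018 0.497]
0.5 0.55 359 [0.619 0.017 0.519]
0.55 0.6 573 [ 0.619 -0.058  0.582]
0.6 0.7 1142 [0.619 0.009 0.653]
side12
0.1 0.15 173 [0.597 0.027 0.143]
0.15 0.2 326 [0.602 0.022 0.159]
0.2 0.25 242 [0.617 0.026 0.208]
0.25 0.3 92 [ 0.66  -0.113  0.267]
0.3 0.35 6 [0.785 0.039 0.305]
0.45 0.5 45 [ 0.617 -0.019  0.498]
0.5 0.55 227 [ 0.617 -0.038  0.518]
0.55 0.6 244 [ 0.616 -0.05   0.574]
0.6 0.7 425 [ 0.617 -0.019  0.649]
side5
0.1 0.15 164 [0.595 0.031 0.132]
0.15 0.2 313 [0.599 0.027 0.158]
0.2 0.25 235 [0.616 0.029 0.211]
0.25 0.3 85 [ 0.662 -0.114  0.275]
0.45 0.5 55 [ 0.617 -0.021  0.498]
0.5 0.55 234 [ 0.617 -0.048  0.525]
0.55 0.6 244 [ 0.616 -0.079  0.579]
0.6 0.7 436 [0.617 0.002 0.677]
```

Run:
```python
from h import *
for n,f,(x,y,z0) in (("side","side12",(.3617,.3594,.1807)),("top","top12",(.3617,.3594,.1807)),("side","side8",(.4974,.2118,.2811)),("top","top3",(.531,-.07,.2299))):
    W=cloud(n,np.load(f+".npy")).reshape(-1,3); print(f)
    for h in np.arange(0.05,.6,.04):
        m=(abs(W[:,0]-x)<.14)&(abs(W[:,1]-y)<.14)&(W[:,2]-z0>h)&(W[:,2]-z0<h+.04); q=W[m]
        if len(q)>5: print(round(h,2),len(q),"dx",np.round(np.percentile(q[:,0]-x,[2,98]),3),"dy",np.round(np.percentile(q[:,1]-y,[2,98]),3))
```

```text
side12
0.05 195 dx [-0.017  0.012] dy [-0.053  0.065]
0.09 193 dx [-0.02   0.012] dy [-0.058  0.07 ]
0.13 230 dx [-0.038  0.025] dy [-0.001  0.043]
0.17 256 dx [-0.047  0.034] dy [-0.006  0.052]
0.21 302 dx [-0.046  0.032] dy [-0.003  0.055]
0.25 323 dx [-0.056  0.044] dy [-0.     0.054]
0.29 457 dx [-0.078  0.067] dy [-0.011  0.075]
0.33 652 dx [-0.091  0.065] dy [-0.027  0.074]
0.37 634 dx [-0.105  0.047] dy [-0.063  0.055]
0.41 558 dx [-0.13   0.011] dy [-0.097  0.014]
0.45 456 dx [-0.138 -0.031] dy [-0.096 -0.028]
0.49 328 dx [-0.138 -0.055] dy [-0.1   -0.056]
0.53 192 dx [-0.139 -0.075] dy [-0.129 -0.087]
0.57 50 dx [-0.139 -0.105] dy [-0.138 -0.111]
top12
0.05 26 dx [-0.016  0.014] dy [-0.043 -0.024]
0.09 66 dx [-0.012  0.011] dy [-0.065 -0.036]
0.13 19 dx [-0.003  0.028] dy [-0.037 -0.024]
0.17 33 dx [0.002 0.043] dy [-0.047 -0.019]
0.21 11 dx [0.015 0.034] dy [-0.043 -0.029]
0.29 51 dx [0.004 0.073] dy [-0.079  0.008]
0.33 408 dx [-0.014  0.068] dy [-0.095  0.063]
0.37 684 dx [-0.038  0.055] dy [-0.095  0.05 ]
0.41 756 dx [-0.068  0.024] dy [-0.115  0.014]
0.45 606 dx [-0.086
[... 595 characters left out ...]

0.41 665 dx [-0.136  0.137] dy [-0.132  0.118]
0.45 476 dx [-0.134  0.137] dy [-0.129  0.123]
0.49 441 dx [0.128 0.137] dy [-0.135  0.122]
0.53 468 dx [0.127 0.137] dy [-0.133  0.121]
0.57 452 dx [0.127 0.137] dy [-0.132  0.124]
top3
0.09 18 dx [-0.007  0.015] dy [0.059 0.066]
0.25 348 dx [0.088 0.09 ] dy [-0.134  0.133]
0.29 432 dx [0.088 0.091] dy [-0.133  0.134]
0.33 1149 dx [-0.021  0.103] dy [-0.133  0.134]
0.37 1672 dx [-0.062  0.105] dy [-0.126  0.125]
0.41 1631 dx [-0.11   0.105] dy [-0.126  0.126]
0.45 1663 dx [-0.136  0.105] dy [-0.129  0.129]
0.49 1038 dx [-0.138  0.105] dy [-0.133  0.134]
0.53 1074 dx [0.088 0.104] dy [-0.135  0.135]
0.57 1289 dx [0.088 0.104] dy [-0.135  0.135]
```

Emit:
carry_out(series=[[-0.015,0,0,0,0,0,255],[-0.03,0,0,0,0,0,255],[-0.045,0,0,0,0,0,255],[-0.06,0,0,0,0,0,255],[-0.081,0,0,0,0,0,255],[-0.081,0,0,0,0,0,255],[-0.081,0,0.008,0,0,0,255],[-0.081,0,0.016,0,0,0,255],[-0.081,0,0.016,0,0,0,255]])

```text
clock: 22.65
position: [0.4435, 0.357, 0.1656]
tool_rot: [3.141, 0.0, 3.114]
force: [-7.4, -6.0, 26.6]
grip_width: 0.043
```

Run:
```python
from h import *
rel([])
grab("side","13",(140,140,260,240),6)
```

```text
at [0.4435 0.357  0.1656] [3.141 0.    3.114] t 22.65 q7 0.78 w 0.0430 F [-7.4 -6.  26.6]
```

View pics/side13.png

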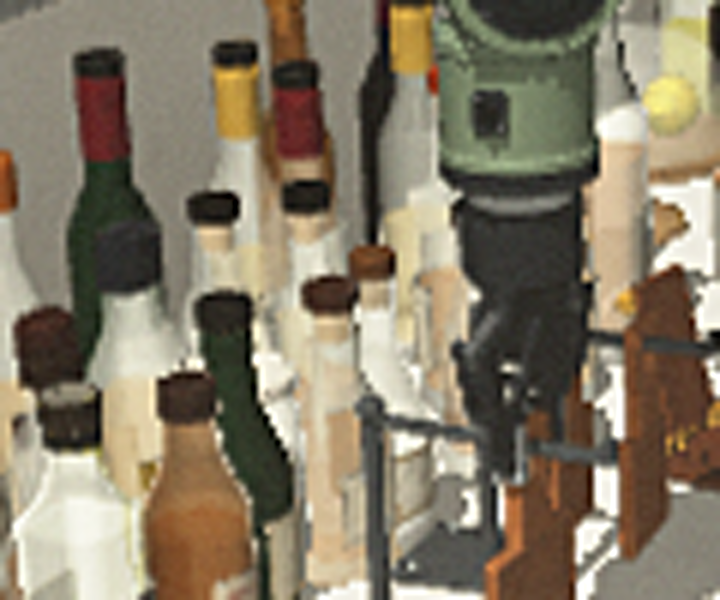

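Emit:
carry_out(series=[[0,0,-0.001,0,0,0,255],[0,0,-0.001,0,0,0,150],[0,0,-0.001,0,0,0,60],[0,0,-0.001,0,0,0,0],[0,0,-0.001,0,0,0,0],[0,0,-0.025,0,0,0,0],[0,0,-0.06,0,0,0,0],[0,0,-0.075,0,-0.1,0,0],[0,0,-0.075,0,-0.2,0,0],[0,0,-0.075,0,-0.35,0,0]])

```text
clock: 23.95
position: [0.4446, 0.3568, 0.2401]
tool_rot: [3.139, 0.354, 3.112]
force: [0.7, 0.3, -0.0]
grip_width: 0.0855
```

```bash
cat >> h.py <<'E'
def tilted(XD,phi,off=np.pi):
    """tool orientation: down, tool x along -XD (horizontal unit), tilted by phi so the tool top leans toward +XD (phi>0)"""
    yaw=np.arctan2(-XD[1],-XD[0]); Rd=R.from_euler("xyz",[np.pi,0,yaw]); ax=np.cross([0,0,1],XD)
    Rt=R.from_rotvec(ax*phi)*Rd; return Rt
E
python3 - <<'E'
from h import *
b=np.array([.4435,.357,0]); Rt=tilted(FX,np.radians(-20)); z=Rt.apply([0,0,1]); print("tool z",z)
e=Rt.as_euler("xyz")
for zz in (.215,.186):
    g=np.array([b[0],b[1],zz]); t=g+.019*z; rel([(*t,*e)])
grab("side","14",(140,140,260,240),6)
E
```

```text
tool z [ 0.34187661 -0.00990778 -0.93969262]
at [0.4446 0.3568 0.2401] [3.139 0.354 3.112] t 23.95 q7 0.34 w 0.0855 F [ 0.7  0.3 -0. ]
[0.0098, 0.0001, 0.0422] [0.0021, 0.0049, -0.0004]
at [0.4446 0.3568 0.2401] [3.139 0.354 3.112] t 23.95 q7 0.34 w 0.0855 F [ 0.7  0.3 -0. ]
[0.0199, 0.0, 0.0694] [0.0021, 0.0049, -0.0004]
```

View pics/side14.png

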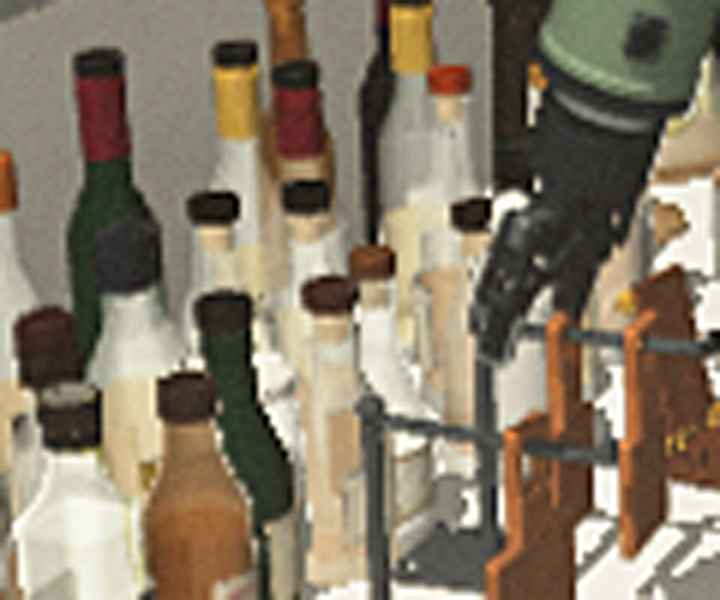

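Emit:
carry_out(series=[[0.005,0,0.02,0,0,0,0],[0.01,0,0.042,0,0,0,0],[0.02,0,0.069,0,0,0,0],[0.02,0,0.069,0,0,0,0],[0.02,0,0.069,0,0,0,255],[0.02,0,0.069,0,0,0,255],[0.02,0,0.069,0,0,0,255],[0.02,0,0.069,0,0,0,255]], force=80)

```text
clock: 25.0
position: [0.4491, 0.3572, 0.1692]
tool_rot: [3.14, 0.351, 3.113]
force: [-3.0, -1.0, 12.0]
grip_width: 0.0424
```

Run:
```python
from h import *
rel([])
s=telemetry.observe(); Rn=R.from_euler("xyz",s["tool_rot"])
u=np.array([0,0,.016]); w=u-.083*FX
print(Rn.inv().apply(u),Rn.inv().apply(w), "per 20mm out",Rn.inv().apply(-.02*FX))
grab("side","15",(140,140,260,240),6)
```

```text
at [0.4491 0.3572 0.1692] [3.14  0.351 3.113] t 25.0 q7 0.28 w 0.0424 F [-3. -1. 12.]
[-5.50277623e-03  2.72820211e-05 -1.50239379e-02] [ 0.07243402  0.00012076 -0.04356946] per 20mm out [ 1.87799510e-02  2.25246749e-05 -6.87843986e-03]
```

View pics/side15.png

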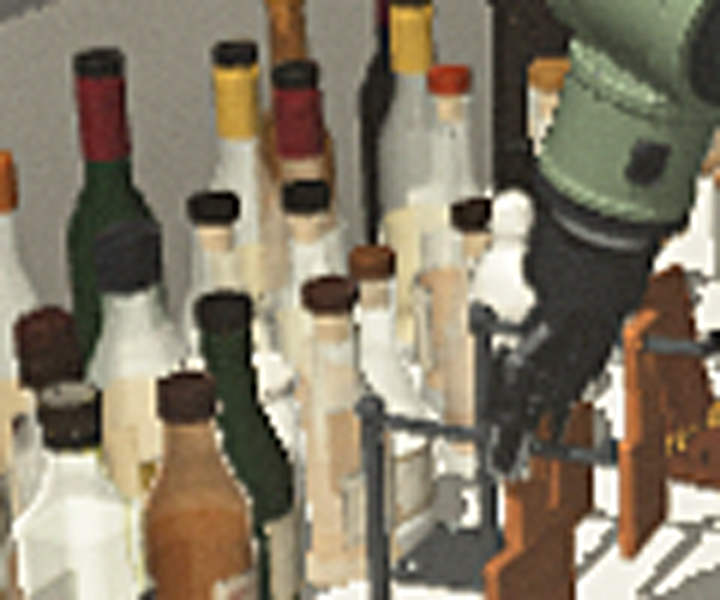

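Emit:
carry_out(series=[[-0.003,0,-0.0075,0,0,0,255],[-0.0055,0,-0.015,0,0,0,255],[-0.0055,0,-0.015,0,0,0,255],[0.013,0,-0.022,0,0,0,255],[0.032,0,-0.029,0,0,0,255],[0.051,0,-0.036,0,0,0,255],[0.069,0,-0.0425,0,0,0,255],[0.074,0,-0.044,0,0,0,255],[0.074,0,-0.044,0,0,0,255]])

```text
clock: 26.18
position: [0.3643, 0.3592, 0.1839]
tool_rot: [3.142, 0.35, 3.114]
force: [-0.0, -0.1, -0.4]
grip_width: 0.0423
```

Run:
```python
from h import *
rel([])
grab("side","16",(160,120,300,240),5)
```

```text
at [0.3643 0.3592 0.1839] [3.142 0.35  3.114] t 26.18 q7 0.09 w 0.0423 F [-0.  -0.1 -0.4]
```

View pics/side16.png

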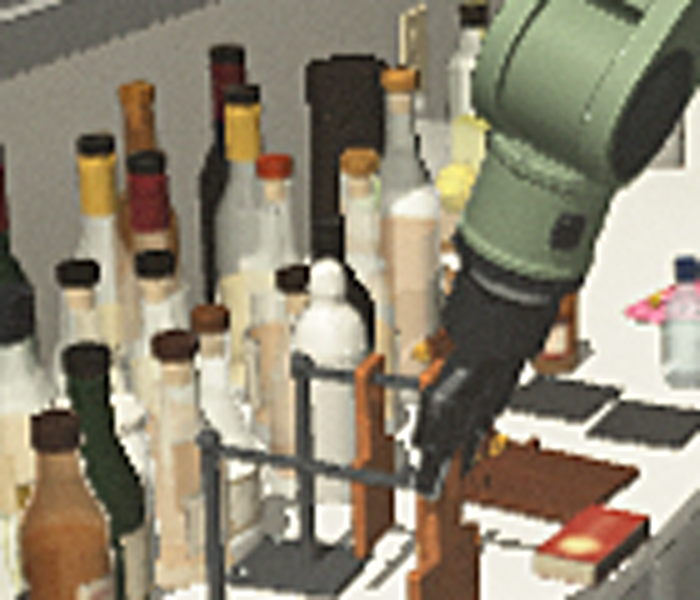

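```bash
cat >> h.py <<'E'
def boardpose(lam,b,dz=0,ty=0.0,off=(.0056,.1322),psi=20.1):
    l=np.radians(lam); bc=easel(b-.006*np.cos(l),ty,.012+.006*np.sin(l)+dz)
    bz=np.sin(l)*EX+np.cos(l)*np.array([0,0,1]); bx=np.cos(l)*EX-np.sin(l)*np.array([0,0,1])
    p=bc+off[1]*bz+off[0]*bx; return (*p,*tilted(EX,np.radians(lam-psi)).as_euler("xyz"))
E
python3 - <<'E'
from h import *
f=boardpose(15,.038); h=boardpose(15,.038,.2); print(np.round(f,4),np.round(h,4))
e=tilted(np.array([1,0,0]),np.radians(-20)).as_euler("xyz")
e2=tilted(EX,np.radians(-12)).as_euler("xyz")
rel([(.37,.36,.27,*e),(.4,.34,.36,*e),(.43,.2,.365,*e),(.46,.08,.365,*e2),(.50,0,.365,*e2),h])
E
```

```text
[ 0.5433 -0.0716  0.1398  3.1416  0.089   3.0212] [ 0.5433 -0.0716  0.3398  3.1416  0.089   3.0212]
at [0.3647 0.359  0.1839] [3.142 0.35  3.114] t 26.23 q7 0.09 w 0.0428 F [ 0.3 -0.1 -1.2]
[-0.0345, 0.0011, -0.079] [-0.0095, 0.0011, -0.0263]
[-0.0941, -0.018, -0.1531] [-0.0095, 0.0011, -0.0263]
[-0.1276, -0.1571, -0.1462] [-0.0095, 0.0011, -0.0263]
[-0.159, -0.2762, -0.1347] [0.0256, 0.1406, 0.0889]
[-0.1986, -0.3551, -0.1203] [0.0256, 0.1406, 0.0889]
[-0.2325, -0.4255, -0.081] [0.0203, 0.261, 0.0904]
```

Emit:
carry_out(series=[[-0.017,0,-0.04,0,0,0,255],[-0.034,0,-0.079,-0.005,0,-0.01,255],[-0.065,-0.008,-0.12,-0.01,0,-0.02,255],[-0.094,-0.02,-0.153,-0.01,0,-0.026,255],[-0.105,-0.065,-0.151,-0.01,0,-0.026,255],[-0.116,-0.11,-0.149,-0.01,0,-0.026,255],[-0.128,-0.157,-0.146,-0.01,0,-0.026,255],[-0.138,-0.197,-0.142,0,0.045,0.01,255],[-0.149,-0.237,-0.138,0.012,0.09,0.05,255],[-0.159,-0.276,-0.135,0.025,0.14,0.089,255]])

```text
clock: 27.48
position: [0.4601, 0.0783, 0.3656]
tool_rot: [3.14, 0.209, 3.019]
force: [-0.5, 1.5, -1.6]
grip_width: 0.0424
```

Run:
```python
from h import *
f=boardpose(15,.038); h=boardpose(15,.038,.2)
rel([boardpose(10,.02,.2),h,boardpose(15,.038,.1)])
grab("side","17",(160,60,320,240),3.3)
```

```text
at [0.4601 0.0783 0.3656] [3.14  0.209 3.019] t 27.48 q7 1.04 w 0.0424 F [-0.5  1.5 -1.6]
[-0.0653, -0.1387, 0.0375] [0.0008, 0.0327, -0.0023]
[-0.0934, -0.1386, 0.046] [0.0009, 0.12, -0.0022]
[-0.0727, -0.1387, 0.1438] [0.0009, 0.12, -0.0022]
```

View pics/side17.png

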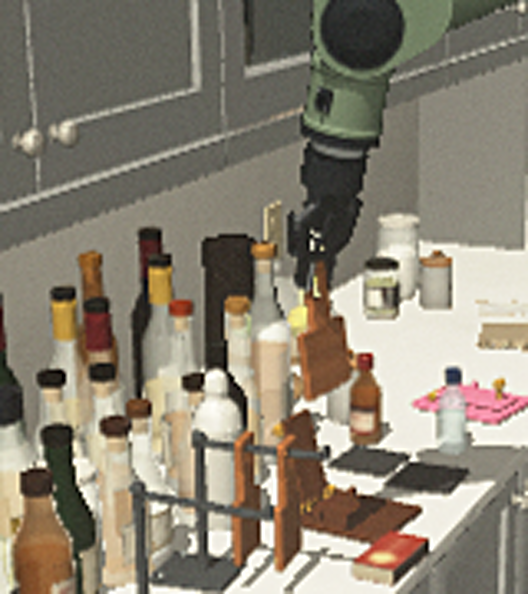

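Emit:
carry_out(series=[[-0.02,-0.035,0.005,0,0.01,0,255],[-0.04,-0.07,0.015,0,0.03,0,255],[-0.06,-0.105,0.028,0,0.06,0,255],[-0.08,-0.13,0.04,0,0.1,0,255],[-0.093,-0.1385,0.046,0,0.12,-0.002,255],[-0.093,-0.1385,0.046,0,0.12,-0.002,255],[-0.093,-0.1385,0.046,0,0.12,-0.002,255]])

```text
clock: 28.4
position: [0.5425, -0.0695, 0.3395]
tool_rot: [3.142, 0.09, 3.023]
force: [0.5, 0.8, -1.0]
grip_width: 0.0426
```

Run:
```python
from h import *
rel([boardpose(15,.038,.2),boardpose(15,.038,.1),boardpose(15,.038,.03),boardpose(15,.038,.003)])
grab("side","18",(200,60,300,240),3.3)
grab("top","18",(230,140,310,220),7)
```

```text
at [ 0.5425 -0.0695  0.3395] [3.142 0.09  3.023] t 28.4 q7 1.69 w 0.0426 F [ 0.5  0.8 -1. ]
[-0.001, -0.002, -0.0002] [0.0002, 0.0009, 0.0017]
[0.0079, -0.002, 0.0994] [0.0002, 0.0009, 0.0017]
[0.0142, -0.0021, 0.1691] [0.0002, 0.0009, 0.0017]
[0.0167, -0.0021, 0.196] [0.0002, 0.0009, 0.0017]
```

View pics/side18.png

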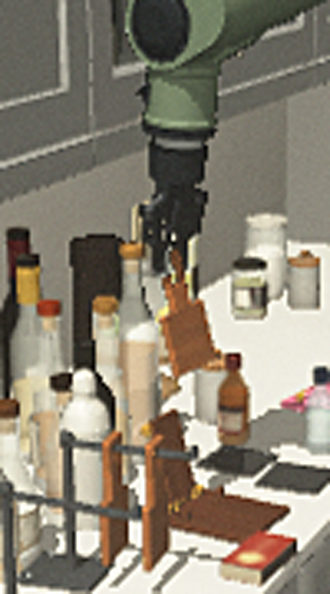

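Emit:
carry_out(series=[[0.002,-0.002,0.035,0,0,0,255],[0.005,-0.002,0.07,0,0,0,255],[0.008,-0.002,0.1,0,0,0,255],[0.011,-0.002,0.135,0,0,0,255],[0.0135,-0.002,0.16,0,0,0,255],[0.0135,-0.002,0.16,0,0,0,255],[0.0135,-0.002,0.16,0,0,0,255]])

```text
clock: 29.38
position: [0.5439, -0.0712, 0.1802]
tool_rot: [3.141, 0.091, 3.024]
force: [-0.3, -0.2, -0.5]
grip_width: 0.0426
```

Run:
```python
from h import *
rel([boardpose(15,.038,.003),boardpose(15,.038,-.001)])
grab("side","19",(225,150,305,230),8)
```

```text
at [ 0.5439 -0.0712  0.1802] [3.141 0.091 3.024] t 29.38 q7 1.85 w 0.0426 F [-0.3 -0.2 -0.5]
[0.0039, -0.0005, 0.0372] [0.0008, 0.0023, 0.0024]
[0.0043, -0.0005, 0.0412] [0.0008, 0.0023, 0.0024]
```

View pics/side19.png

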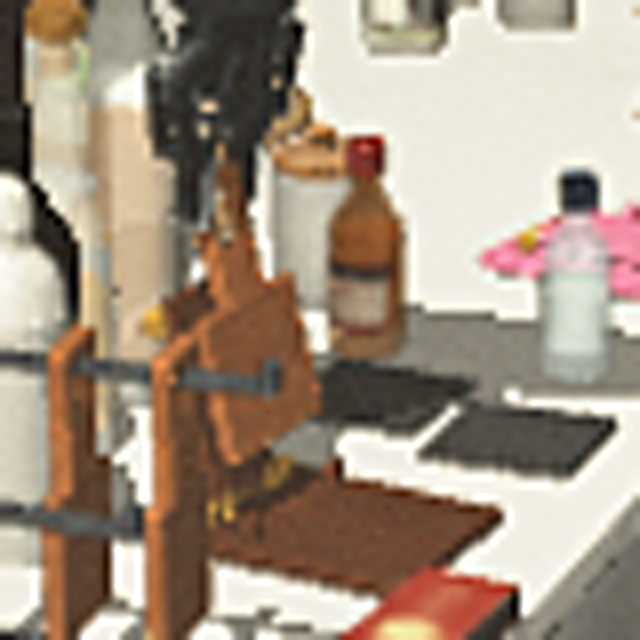

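Run:
```python
from h import *
for x in (.02,.0264,.032): print(x,proj("side",[easel(x,.052,.0563),easel(x,-.052,.0563)]).round(1).tolist())
```

```text
0.02 [[255.9, 208.5], [267.4, 201.2]]
0.0264 [[254.6, 208.2], [266.2, 200.9]]
0.032 [[253.6, 208.0], [265.2, 200.7]]
```

Emit:
carry_out(series=[[0.001,0,0.012,0,0,0,255],[0.002,0,0.024,0,0,0,255],[0.003,0,0.032,0,0,0,255],[0.004,0,0.037,0,0,0,255],[0.004,0,0.037,0,0,0,255]])

```text
clock: 30.05
position: [0.5427, -0.0714, 0.1414]
tool_rot: [3.142, 0.09, 3.023]
force: [1.4, 0.2, -1.5]
grip_width: 0.0425
```

Run:
```python
from h import *
rel([boardpose(15,.038,.00),boardpose(16.5,.038,.00)])
grab("side","20",(225,150,305,230),8)
```

```text
at [ 0.5427 -0.0714  0.1414] [3.142 0.09  3.023] t 30.05 q7 1.89 w 0.0425 F [ 1.4  0.2 -1.5]
[-0.0005, -0.0002, 0.0017] [0.0002, 0.0005, 0.0019]
[-0.0037, -0.0002, 0.0029] [0.0002, 0.0267, 0.0019]
```

View pics/side20.png

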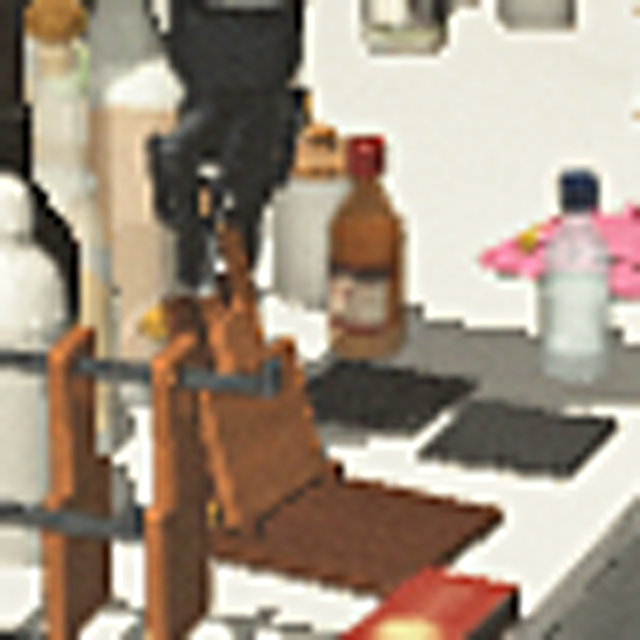

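Emit:
carry_out(series=[[0,0,0.002,0,0,0,255],[0,0,0.004,0,0,0,255],[0,0,0.004,0,0,0,255]])

```text
clock: 30.48
position: [0.5454, -0.0716, 0.1397]
tool_rot: [3.141, 0.095, 3.023]
force: [2.1, -0.3, 26.1]
grip_width: 0.0424
```

Emit:
carry_out(series=[[-0.001,0,-0.002,0,0.008,0,255],[-0.002,0,-0.0015,0,0.015,0,255],[-0.002,0,-0.0015,0,0.015,0,225],[-0.002,0,-0.0015,0,0.015,0,100],[-0.002,0,-0.0015,0,0.015,0,60],[-0.002,0,-0.0015,0,0.015,0,60],[-0.002,0,-0.0015,0,0.015,0,60]])

```text
clock: 31.35
position: [0.5449, -0.0715, 0.1394]
tool_rot: [3.141, 0.075, 3.023]
force: [-0.8, 0.2, -0.5]
grip_width: 0.0649
```

Run:
```python
from h import *
rel([])
grab("side","21",(225,150,305,230),8)
```

```text
at [ 0.5449 -0.0715  0.1394] [3.141 0.075 3.023] t 31.35 q7 1.89 w 0.0649 F [-0.8  0.2 -0.5]
```

View pics/side21.png

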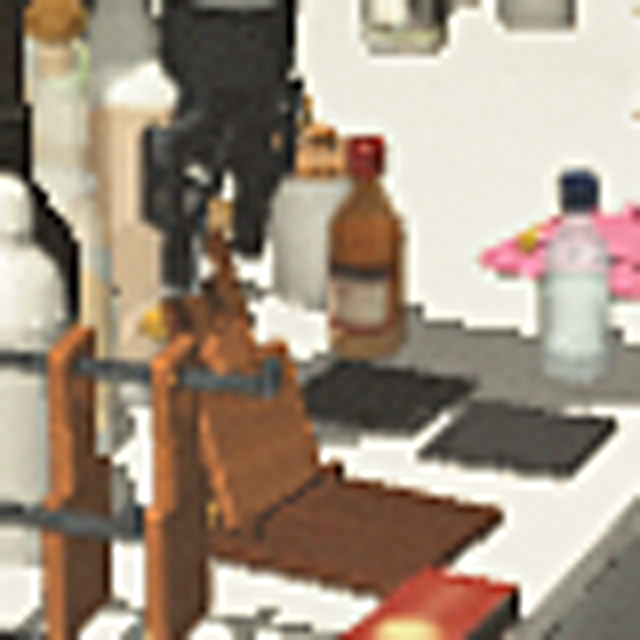

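Emit:
carry_out(series=[[0,0,-0.02,0,0,0,60],[0,0,-0.05,0,0,0,60],[0,0,-0.09,0,-0.02,0,60],[0.03,-0.02,-0.13,0,-0.04,0,60],[0.06,-0.06,-0.14,0,-0.06,0,60],[0.06,-0.06,-0.14,0,-0.07,0,60]])

```text
clock: 32.15
position: [0.4663, -0.1249, 0.2755]
tool_rot: [3.14, 0.147, 3.019]
force: [0.5, 0.0, -0.1]
grip_width: 0.0654
```

Run:
```python
from h import *
rel([])
grab("side","22",(225,150,325,230),7)
grab("top","22",(230,140,360,225),6)
```

```text
at [ 0.4663 -0.1249  0.2755] [3.14  0.147 3.019] t 32.15 q7 1.81 w 0.0654 F [ 0.5  0.  -0.1]
```

View pics/side22.png

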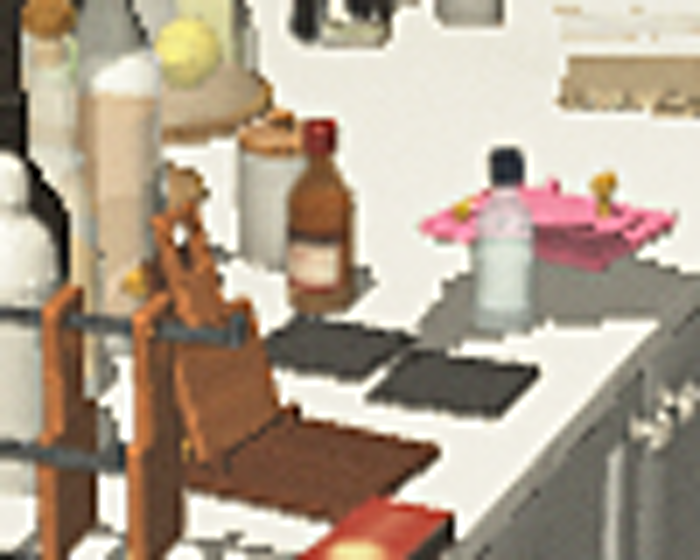

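View pics/top22.png

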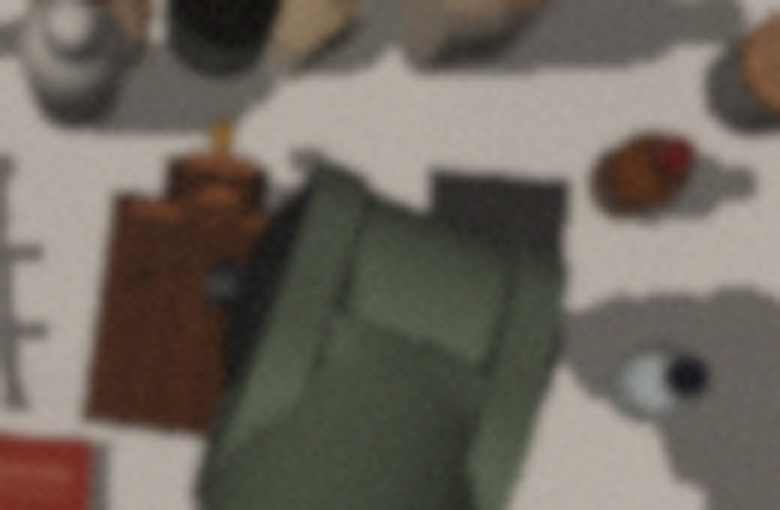

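```bash
cat >> h.py <<'E'
def caps(f):
    p=cv2.imread(f+".png"); hsv=cv2.cvtColor(p,cv2.COLOR_BGR2HSV).astype(int); W=cloud("top",np.load(f+".npy"))
    out={}
    red=((hsv[...,0]<6)|(hsv[...,0]>170))&(hsv[...,1]>150); blue=(hsv[...,0]>105)&(hsv[...,0]<130)&(hsv[...,1]>70)
    for nm,m,z in (("amaro",red,.142),("blue",blue,.132)):
        mm=np.zeros_like(m); mm[150:225,300:375]=m[150:225,300:375]
        n,l,s,c=cv2.connectedComponentsWithStats(mm.astype(np.uint8))
        if n<2: print(nm,"none"); continue
        i=1+np.argmax(s[1:,4]); w=W[l==i]
        print(nm,"px",c[i].round(1),"n",s[i,4],"plane",toplane("top",[c[i]],z-.004)[0].round(4),"z med",np.median(w[:,2]).round(3))
E
python3 - <<'E'
from h import *
caps("top0"); caps("top22")
# side check
p=cv2.imread("side22.png")
print(proj("side",[.5625,-.3585,.142]),proj("side",[.43,-.368,.132]))
E
```

```text
amaro px [341.8 165.6] n 12 plane [ 0.57   -0.3583  0.138 ] z med 0.143
blue px [344.2 202. ] n 10 plane [ 0.4331 -0.37    0.128 ] z med 0.131
amaro px [341.6 165.9] n 14 plane [ 0.5687 -0.3579  0.138 ] z med 0.141
blue none
[[271.81801937 167.44811257]] [[297.0896216  171.81203102]]
```

```bash
cat >> h.py <<'E'
def bot(x,y,zg,tilt=20,az=None):
    az=np.arctan2(y,x) if az is None else az; D=np.array([np.cos(az),np.sin(az),0]); Rt=tilted(D,-np.radians(tilt)); z=Rt.apply([0,0,1])
    return (*(np.array([x,y,zg])+.019*z),*Rt.as_euler("xyz"))
E
python3 - <<'E'
from h import *
rel([(.47,-.22,.28,*bot(.568,-.358,.2)[3:]),bot(.55,-.34,.26),bot(.568,-.358,.20),bot(.568,-.358,.13)])
E
```

```text
at [ 0.4681 -0.1227  0.2748] [3.14  0.146 3.023] t 32.25 q7 1.81 w 0.0648 F [2.  0.8 0.1]
[-0.0141, -0.0964, -0.0033] [0.11, -0.2002, 0.4307]
[-0.1071, -0.2089, 0.0485] [0.1078, -0.2003, 0.4222]
[-0.1181, -0.2247, 0.1107] [0.11, -0.2002, 0.4307]
[-0.108, -0.2248, 0.18] [0.11, -0.2002, 0.4307]
```

Emit:
carry_out(series=[[-0.005,-0.035,-0.003,0.03,-0.06,0.13,60],[-0.012,-0.07,-0.003,0.06,-0.12,0.26,80],[-0.03,-0.11,0.002,0.09,-0.17,0.36,90],[-0.06,-0.15,0.02,0.11,-0.2,0.43,90],[-0.09,-0.19,0.04,0.11,-0.2,0.43,90],[-0.112,-0.22,0.07,0.11,-0.2,0.43,90],[-0.118,-0.2245,0.1,0.11,-0.2,0.43,90],[-0.118,-0.2245,0.11,0.11,-0.2,0.43,90],[-0.118,-0.2245,0.11,0.11,-0.2,0.43,90]])

```text
clock: 33.38
position: [0.5733, -0.3606, 0.1821]
tool_rot: [-3.14, 0.347, 2.582]
force: [-0.5, -0.1, 0.3]
grip_width: 0.0553
```

Run:
```python
from h import *
rel([bot(.568,-.358,.20),bot(.568,-.358,.13)])
grab("side","23",(225,110,325,230),5)
p,d=grab("top","23",(290,140,390,225),7); caps("top23")
```

```text
at [ 0.5733 -0.3606  0.1821] [-3.14   0.347  2.582] t 33.38 q7 1.99 w 0.0553 F [-0.5 -0.1  0.3]
[-0.0006, -0.0006, 0.0002] [-0.0009, -0.002, 0.0022]
[0.0232, -0.0005, 0.066] [-0.0009, -0.002, 0.0022]
amaro none
blue none
```

View pics/side23.png

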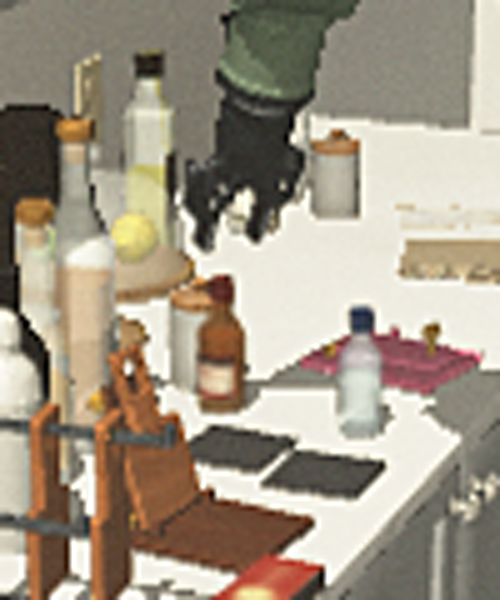

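View pics/top23.png

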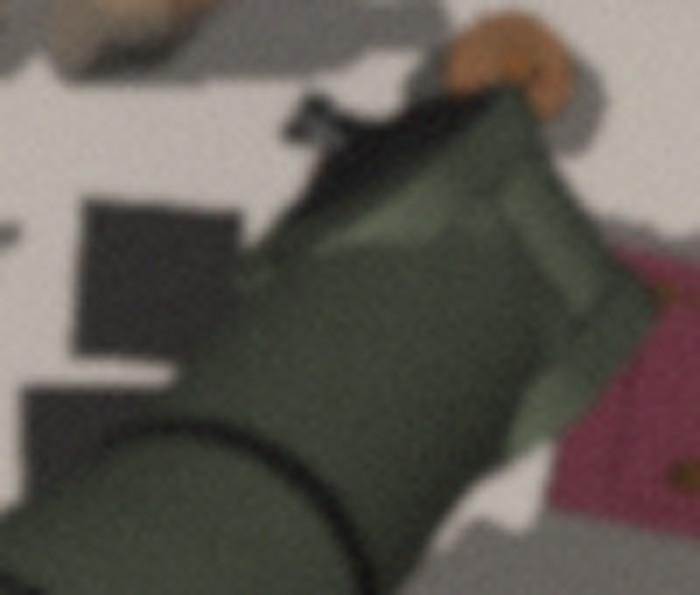

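Run:
```python
from h import *
for f in ("side12","side19","side22","side23"):
    p=cv2.imread(f+".png"); hsv=cv2.cvtColor(p,cv2.COLOR_BGR2HSV).astype(int)
    red=((hsv[...,0]<6)|(hsv[...,0]>172))&(hsv[...,1]>130); blue=(hsv[...,0]>100)&(hsv[...,0]<130)&(hsv[...,1]>60)
    for nm,m in (("red",red),("blue",blue)):
        mm=np.zeros_like(m); mm[155:185,255:310]=m[155:185,255:310]
        n,l,s,c=cv2.connectedComponentsWithStats(mm.astype(np.uint8)); 
        if n>1: i=1+np.argmax(s[1:,4]); print(f,nm,c[i].round(1),s[i])
print(proj("side",[.568,-.358,.135]),proj("side",[.58,-.358,.135]),proj("side",[.568,-.37,.135]))
```

```text
side12 red [270.4 168.9] [269 167   4   5  19]
side12 blue [297.  173.5] [296 172   3   4  12]
side19 red [270.4 168.9] [269 167   4   5  19]
side19 blue [296.5 175. ] [296 175   2   1   2]
side22 red [270.4 168.9] [269 167   4   5  19]
side22 blue [297.3 172.7] [297 172   2   2   3]
side23 red [269.  167.2] [268 165   3   5  12]
side23 blue [297.  173.5] [296 172   3   4  12]
[[270.77717327 168.6715254 ]] [[268.59875356 168.40591185]] [[271.67181981 168.02692289]]
```

Run:
```python
from h import *
rel([(.47,-.15,.28,*bot(.568,-.358,.2)[3:])])
```

```text
at [ 0.5737 -0.3609  0.1837] [-3.14   0.349  2.581] t 33.48 q7 1.99 w 0.0554 F [ 0.7 -0.2  1. ]
[0.1549, 0.1234, -0.1591] [-0.0005, 0.0003, 0.0021]
```

Emit:
carry_out(series=[[0.01,0.01,-0.05,0,0,0,90],[0.05,0.04,-0.09,0,0,0,90],[0.09,0.075,-0.13,0,0,0,90],[0.125,0.1,-0.15,0,0,0,90],[0.155,0.123,-0.159,0,0,0,90],[0.155,0.123,-0.159,0,0,0,90]])

```text
clock: 34.22
position: [0.4732, -0.1565, 0.28]
tool_rot: [-3.141, 0.35, 2.581]
force: [1.2, 0.8, -0.6]
grip_width: 0.0555
```

Run:
```python
from h import *
p,d=grab("top","24",(290,140,390,225),7); caps("top24"); grab("side","24",(225,110,325,230),5)
for f in ("side24",):
    p=cv2.imread(f+".png"); hsv=cv2.cvtColor(p,cv2.COLOR_BGR2HSV).astype(int)
    red=((hsv[...,0]<6)|(hsv[...,0]>172))&(hsv[...,1]>130)
    mm=np.zeros_like(red); mm[155:185,255:310]=red[155:185,255:310]
    n,l,s,c=cv2.connectedComponentsWithStats(mm.astype(np.uint8)); i=1+np.argmax(s[1:,4]); print(f,c[i].round(1),s[i])
rel([])
```

```text
amaro px [348.3 160.9] n 16 plane [ 0.5885 -0.3833  0.138 ] z med 0.143
blue none
side24 [268.8 167.2] [267 165   5   5  18]
at [ 0.4733 -0.1538  0.2796] [3.141 0.348 2.586] t 34.33 q7 1.29 w 0.0551 F [-0.2  1.1  0.5]
```

View pics/top24.png

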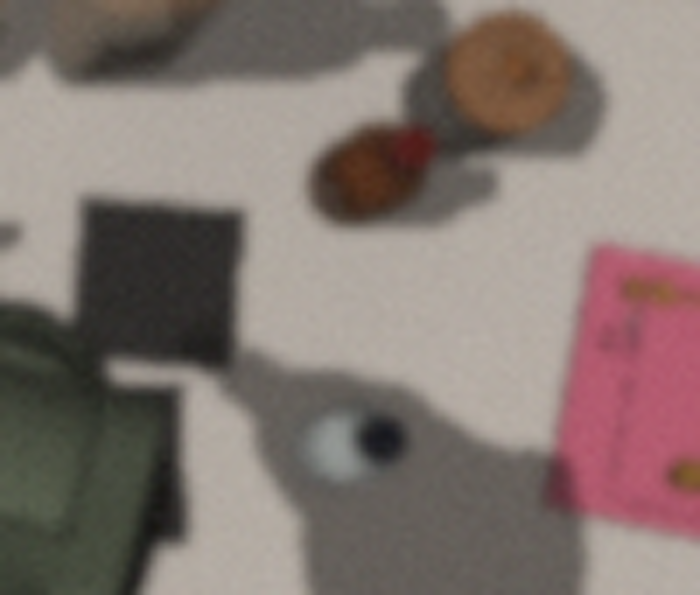

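Run:
```python
from h import *
W=cloud("top",np.load("top24.npy")); print("canister lid",W[148:153,360:365].reshape(-1,3).mean(0).round(3))
rel([bot(.588,-.383,.20),bot(.588,-.383,.13)])
```

```text
canister lid [ 0.637 -0.445  0.11 ]
at [ 0.4733 -0.1538  0.2796] [3.141 0.348 2.586] t 34.33 q7 1.29 w 0.0551 F [-0.2  1.1  0.5]
[-0.178, -0.1346, 0.1682] [0.008, -0.0009, 0.0209]
[-0.1542, -0.1346, 0.234] [0.008, -0.0009, 0.0209]
```

Emit:
carry_out(series=[[-0.03,-0.025,0.015,0,0,0.005,90],[-0.07,-0.055,0.04,0,0,0.01,90],[-0.11,-0.085,0.075,0,0,0.015,90],[-0.145,-0.11,0.115,0,0,0.02,90],[-0.17,-0.13,0.15,0.005,0,0.02,90],[-0.178,-0.135,0.168,0.008,0,0.02,90],[-0.178,-0.135,0.168,0.008,0,0.02,90],[-0.178,-0.135,0.168,0.008,0,0.02,90]])

```text
clock: 35.33
position: [0.5913, -0.3928, 0.1833]
tool_rot: [-3.138, 0.35, 2.559]
force: [-0.7, 0.7, -0.3]
grip_width: 0.0552
```

Run:
```python
from h import *
rel([bot(.588,-.383,.20),bot(.588,-.383,.13)])
grab("side","25",(225,110,325,230),5)
```

```text
at [ 0.5913 -0.3928  0.1833] [-3.138  0.35   2.559] t 35.33 q7 1.99 w 0.0552 F [-0.7  0.7 -0.3]
[0.0019, 0.0064, 0.0005] [-0.0053, 0.0008, -0.0053]
[0.0259, 0.0066, 0.0663] [-0.0053, 0.0008, -0.0053]
```

View pics/side25.png

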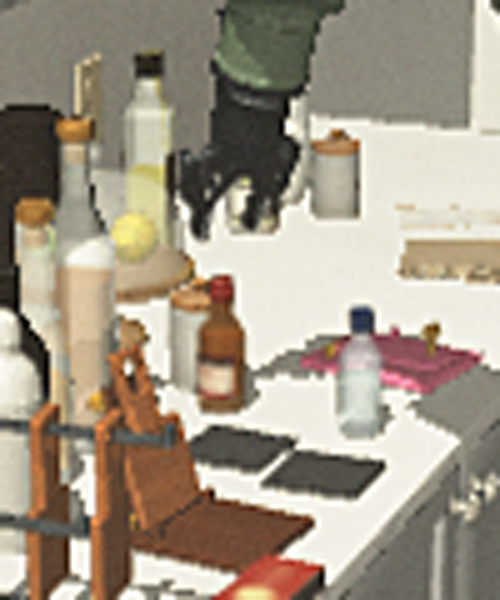

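Emit:
carry_out(series=[[0.005,0.0065,0.01,0,0,0,90],[0.012,0.0065,0.03,0,0,0,90],[0.02,0.0065,0.05,0,0,0,90],[0.026,0.0065,0.066,0,0,0,90],[0.026,0.0065,0.066,0,0,0,90]])

```text
clock: 36.0
position: [0.5935, -0.385, 0.1111]
tool_rot: [-3.138, 0.348, 2.56]
force: [-0.5, -0.1, 0.7]
grip_width: 0.0553
```

Run:
```python
from h import *
rel([bot(.588,-.383,.13)])
grab("side","26",(235,130,305,210),7)
```

```text
at [ 0.5935 -0.385   0.1111] [-3.138  0.348  2.56 ] t 36.0 q7 2.05 w 0.0553 F [-0.5 -0.1  0.7]
[-0.0012, -0.0013, -0.0007] [-0.0047, -0.0009, -0.0037]
```

View pics/side26.png

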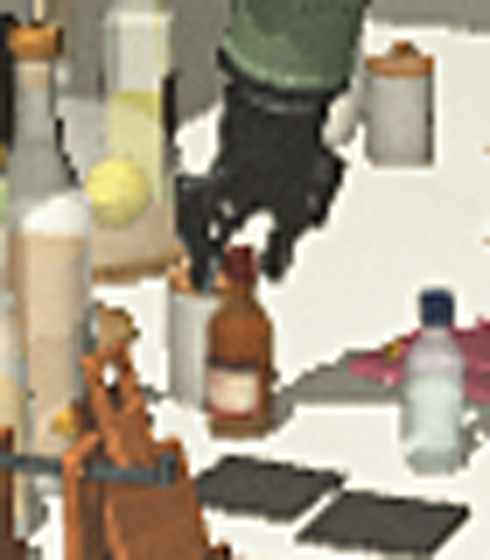

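Emit:
carry_out(series=[[-0.001,-0.001,0,0,0,0,150],[-0.001,-0.001,0,0,0,0,255],[-0.001,-0.001,0,0,0,0,255],[-0.001,-0.001,0,0,0,0,255],[-0.001,-0.001,0,0,0,0,255],[-0.008,-0.001,-0.019,0,0,0,255],[-0.015,-0.001,-0.038,0,0,0,255],[-0.015,-0.001,-0.038,0,0,0,255]], force=40)

```text
clock: 37.05
position: [0.5947, -0.3875, 0.1543]
tool_rot: [-3.138, 0.352, 2.56]
force: [1.1, -0.1, -2.7]
grip_width: 0.0248
```

Run:
```python
from h import *
az=np.arctan2(-.383,.588)
rel([bot(.588,-.383,.17,az=az),bot(.528,-.27,.177,az=az),bot(.528,-.27,.138,az=az)])
grab("side","27",(235,130,305,210),7)
```

```text
at [ 0.5947 -0.3875  0.1543] [-3.138  0.352  2.56 ] t 37.05 q7 2.01 w 0.0248 F [ 1.1 -0.1 -2.7]
[0.0022, 0.0002, 0.0014] [-0.0049, 0.0027, -0.0041]
[0.1051, 0.0615, -0.044] [-0.0049, 0.0027, -0.0041]
[0.1186, 0.0616, -0.0074] [-0.0049, 0.0027, -0.0041]
```

View pics/side27.png

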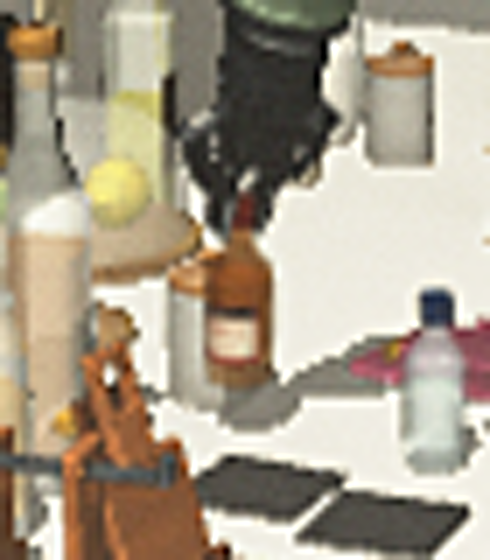

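Emit:
carry_out(series=[[0.025,0.015,-0.012,0,0,0,255],[0.055,0.033,-0.024,0,0,0,255],[0.085,0.05,-0.036,0,0,0,255],[0.105,0.0615,-0.044,0,0,0,255],[0.105,0.0615,-0.044,0,0,0,255],[0.105,0.0615,-0.044,0,0,0,255]])

```text
clock: 37.85
position: [0.5332, -0.2737, 0.1577]
tool_rot: [-3.138, 0.35, 2.56]
force: [-1.0, -0.0, -1.3]
grip_width: 0.0246
```

Run:
```python
from h import *
az=np.arctan2(-.383,.588)
rel([bot(.528,-.27,.1368+.003,az=az),bot(.528,-.27,.1368,az=az)])
grab("side","28",(235,130,305,210),7)
```

```text
at [ 0.5332 -0.2737  0.1577] [-3.138  0.35   2.56 ] t 37.85 q7 1.91 w 0.0246 F [-1.  -0.  -1.3]
[0.0122, 0.0004, 0.0337] [-0.0054, 0.0006, -0.0041]
[0.0132, 0.0004, 0.0365] [-0.0054, 0.0006, -0.0041]
```

View pics/side28.png

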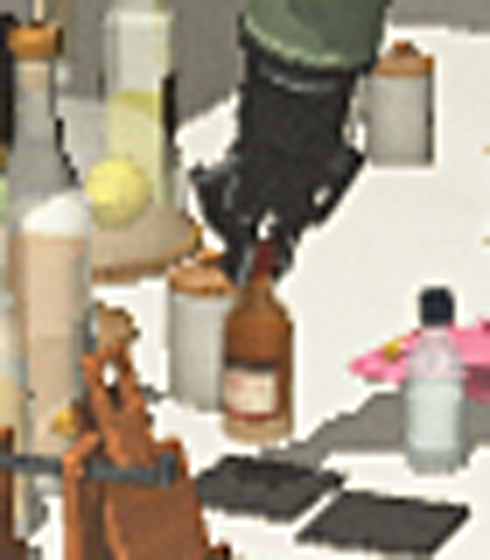

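Run:
```python
from h import *
print(proj("side",[.528,-.27,.007]), (proj("side",[.528,-.27,.007])-[235,130])*7)
print("corners",[(proj("side",[.528+a,-.27+b,.007])[0]-[235,130]).round(1).tolist() for a,b in ((.048,.048),(.048,-.048),(-.048,-.048),(-.048,.048))])
p=cv2.imread("side22.png");g=p.max(2); m=(g<85).astype(np.uint8)
n,l,s,c=cv2.connectedComponentsWithStats(m); 
for i in range(1,n):
    if 100<s[i,4]<1500 and 255<c[i][0]<310 and 185<c[i][1]<220: print(s[i],c[i], toplane("side",[c[i]],.007))
```

```text
[[271.45222624 198.96754751]] [[255.16558367 482.77283255]]
corners [[23.8, 70.8], [31.3, 64.6], [48.9, 67.1], [41.8, 73.6]]
[263 195  39  14 231] [281.66666667 201.80952381] [[ 0.46691028 -0.25308637  0.007     ]]
```

Run:
```python
from h import *
print(toplane("top",[[312.7,180.4]],.007))
for f in ("top0","top24","top22"):
    p=cv2.imread(f+".png").max(2).astype(np.uint8); big=cv2.resize(p,None,fx=8,fy=8,interpolation=cv2.INTER_CUBIC)
    for thr in (90,115,130):
        m=(big<thr).astype(np.uint8); n,l,s,c=cv2.connectedComponentsWithStats(m)
        for sd in ((312,180),(304,206)):
            k=l[sd[1]*8+4,sd[0]*8+4]
            if k==0: continue
            cs,_=cv2.findContours((l==k).astype(np.uint8),cv2.RETR_EXTERNAL,cv2.CHAIN_APPROX_NONE); q=(cs[0][:,0,:]+.5)/8-.5
            r=cv2.minAreaRect((toplane("top",q,.007)[:,:2]*1000).astype(np.float32)); print(f,thr,sd,np.round(r[0],1),np.round(r[1],1),round(r[2],1))
```

```text
[[ 0.52703372 -0.27311822  0.007     ]]
top0 90 (312, 180) [ 528.6 -270.6] [92.9 91.6] 85.9
top0 90 (304, 206) [ 420.9 -238.9] [90.6 92.8] 1.8
top0 115 (312, 180) [ 528.3 -270.3] [97.2 96.3] 86.1
top0 115 (304, 206) [ 421.1 -238.6] [95.1 97.1] 2.4
top0 130 (312, 180) [ 528.4 -270.5] [100.2  99. ] 85.9
top0 130 (304, 206) [ 420.6 -239. ] [ 97.4 100.4] 1.1
top24 90 (312, 180) [121.9 -41.4] [ 390.7 1040.1] 67.2
top24 90 (304, 206) [121.9 -41.4] [ 390.7 1040.1] 67.2
top24 115 (312, 180) [151.1 -53.5] [ 864.3 2085.8] 0.6
top24 115 (304, 206) [151.1 -53.5] [ 864.3 2085.8] 0.6
top24 130 (312, 180) [502.7 -60.3] [1603.1 2199.6] 1.7
top24 130 (304, 206) [502.7 -60.3] [1603.1 2199.6] 1.7
top22 90 (312, 180) [147.8 -38.6] [378.2 967.6] 73.7
top22 90 (304, 206) [147.8 -38.6] [378.2 967.6] 73.7
top22 115 (312, 180) [153.1 -53.4] [ 868.3 2085.7] 0.6
top22 115 (304, 206) [153.1 -53.4] [ 868.3 2085.7] 0.6
top22 130 (312, 180) [502.7 -60.3] [1603.1 2199.6] 1.7
top22 130 (304, 206) [502.7 -60.3] [1603.1 2199.6] 1.7
```

Emit:
carry_out(series=[[0.006,0,0.012,0,0,0,255],[0.01,0,0.024,0,0,0,255],[0.0135,0,0.032,0,0,0,255],[0.0145,0,0.0355,0,0,0,255],[0.0145,0,0.0355,0,0,0,255]])

```text
clock: 38.52
position: [0.5323, -0.2736, 0.1205]
tool_rot: [-3.138, 0.351, 2.559]
force: [-4.1, 0.7, 10.7]
grip_width: 0.0255
```

Run:
```python
from h import *
rel([])
grab("side","29",(235,130,305,210),7)
```

```text
at [ 0.5323 -0.2736  0.1205] [-3.138  0.351  2.559] t 38.52 q7 1.97 w 0.0255 F [-4.1  0.7 10.7]
```

View pics/side29.png

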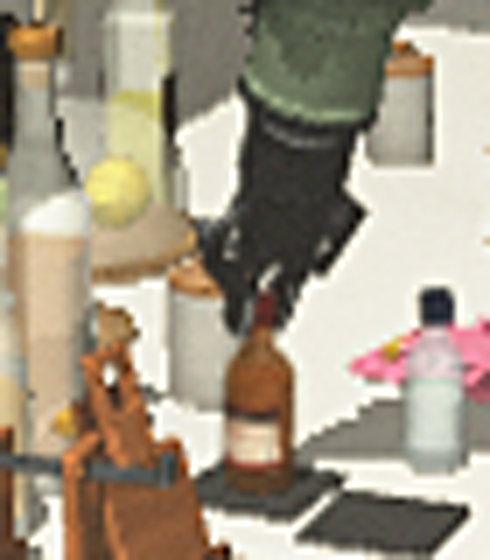

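Emit:
carry_out(series=[[0,0,-0.0005,0,0,0,160],[0,0,-0.0005,0,0,0,90],[0,0,-0.0005,0,0,0,90],[0,0,-0.03,0,0,0,90],[0,0,-0.07,0,0,0,90],[0,0,-0.11,0,0,0,90],[0.03,0.04,-0.12,0,0,0,90],[0.06,0.08,-0.12,0,0,0,90],[0.06,0.08,-0.12,0,0,0,90]])

```text
clock: 39.7
position: [0.4949, -0.1472, 0.2107]
tool_rot: [-3.137, 0.348, 2.568]
force: [0.3, -1.2, -0.4]
grip_width: 0.0553
```

Run:
```python
from h import *
rel([])
grab("side","30",(225,130,325,210),7)
grab("top","30",(290,140,390,225),7); caps("top30")
p=cv2.imread("top30.png");W=cloud("top",np.load("top30.npy"))
g=p.max(2); m=(g<45)&(W[...,2]>.11)&(W[...,2]<.145); m[:, :335]=0; m[:,:]&=True; m[:190]=0; m[215:]=0; m[:,360:]=0
v,u=np.nonzero(m); print("dark cap",u.mean(),v.mean(),m.sum(),toplane("top",[[u.mean(),v.mean()]],.128))
```

```text
at [ 0.4949 -0.1472  0.2107] [-3.137  0.348  2.568] t 39.7 q7 1.55 w 0.0553 F [ 0.3 -1.2 -0.4]
amaro px [318.8 176.3] n 19 plane [ 0.5276 -0.2717  0.138 ] z med 0.149
blue none
dark cap 344.1333333333333 202.46666666666667 15 [[ 0.43136113 -0.36970042  0.128     ]]
```

View pics/top30.png

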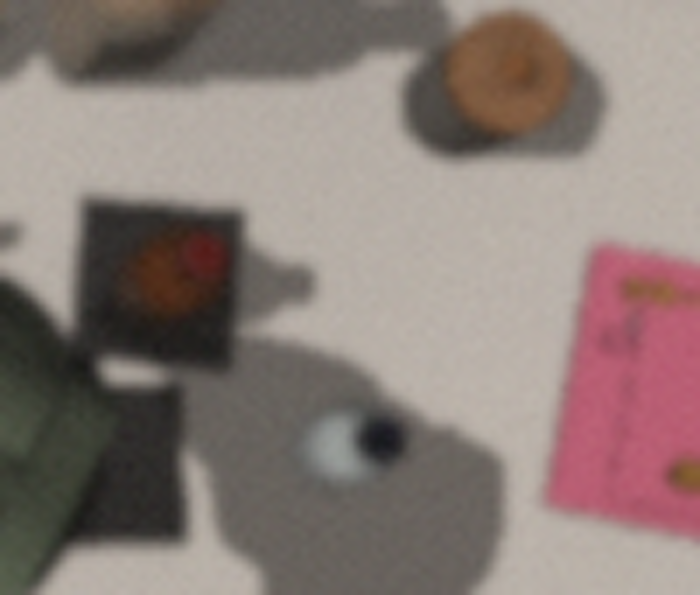

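View pics/side30.png

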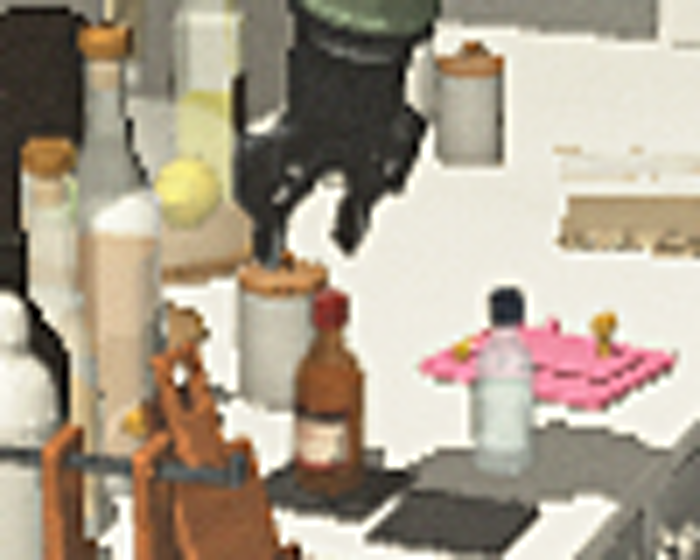

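Run:
```python
from h import *
a=-.68
rel([bot(.46,-.25,.25,15,a),bot(.4315,-.3695,.20,15,a),bot(.4315,-.3695,.119,15,a)])
```

```text
at [ 0.4948 -0.1513  0.2116] [-3.138  0.35   2.562] t 39.8 q7 1.56 w 0.0552 F [ 0.5 -0.8  0.2]
[-0.0349, -0.1022, -0.0082] [0.0264, 0.088, 0.0953]
[-0.0569, -0.2175, 0.0535] [0.0264, 0.088, 0.0953]
[-0.0291, -0.2172, 0.1296] [0.0264, 0.088, 0.0953]
```

Emit:
carry_out(series=[[-0.015,-0.03,-0.02,0.005,0.02,0.02,90],[-0.025,-0.07,-0.02,0.01,0.05,0.05,90],[-0.037,-0.11,-0.01,0.026,0.088,0.095,90],[-0.045,-0.15,0.01,0.026,0.088,0.095,90],[-0.052,-0.19,0.035,0.026,0.088,0.095,90],[-0.057,-0.2175,0.0535,0.026,0.088,0.095,90],[-0.057,-0.2175,0.0535,0.026,0.088,0.095,90],[-0.057,-0.2175,0.0535,0.026,0.088,0.095,90]])

```text
clock: 40.8
position: [0.4341, -0.374, 0.1819]
tool_rot: [3.141, 0.262, 2.458]
force: [-0.5, 0.0, 0.4]
grip_width: 0.0551
```

Run:
```python
from h import *
a=-.68
rel([bot(.4315,-.3695,.20,15,a),bot(.4315,-.3695,.119,15,a)])
grab("side","31",(245,120,325,210),7)
for f in ("side30","side31"):
    p=cv2.imread(f+".png"); hsv=cv2.cvtColor(p,cv2.COLOR_BGR2HSV).astype(int)
    m=(p.max(2)<75)&(p[...,0]>p[...,2]+8); mm=np.zeros_like(m); mm[165:182,288:308]=m[165:182,288:308]; v,u=np.nonzero(mm); print(f,u.mean(),v.mean(),mm.sum())
```

```text
at [ 0.4341 -0.374   0.1819] [3.141 0.262 2.458] t 40.8 q7 2.07 w 0.0551 F [-0.5  0.   0.4]
[-0.0, 0.0019, 0.0002] [-0.0004, 0.0, -0.0035]
[0.021, 0.0018, 0.0785] [-0.0004, 0.0, -0.0035]
side30 297.0 173.63636363636363 11
side31 297.6 173.5 10
```

View pics/side31.png

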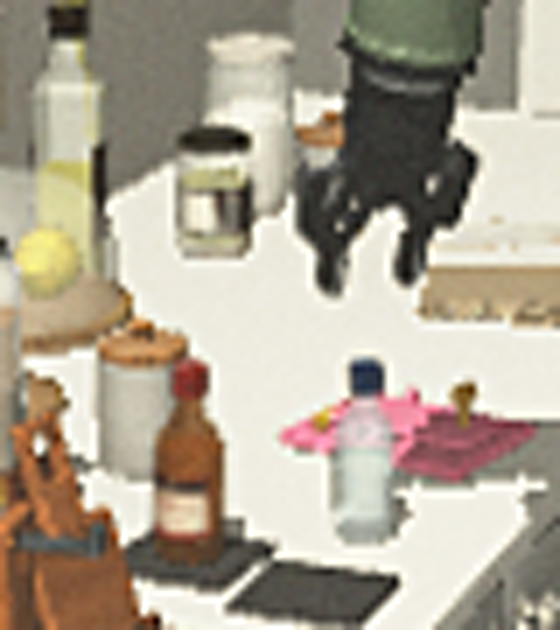

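Blue bottle is unmoved, and sits centred between the finger tips (330 / 405 px vs cap 368 px). Descend and grip.

Emit:
carry_out(series=[[0.005,0.002,0.02,0,0,0,90],[0.011,0.002,0.04,0,0,0,90],[0.016,0.002,0.06,0,0,0,90],[0.021,0.002,0.0785,0,0,0,90],[0.021,0.002,0.0785,0,0,0,90],[0.021,0.002,0.0785,0,0,0,255],[0.021,0.002,0.0785,0,0,0,255],[0.021,0.002,0.0785,0,0,0,255],[0.021,0.002,0.0785,0,0,0,255]], force=40)

```text
clock: 41.98
position: [0.4364, -0.3723, 0.1013]
tool_rot: [3.141, 0.264, 2.46]
force: [-2.5, -2.1, 9.4]
grip_width: 0.0252
```

Run:
```python
from h import *
a=-.68
s=telemetry.observe(); z0=s["position"][2]; print(z0)
zg=z0+.019*np.cos(np.radians(15))
rel([bot(.4315,-.3695,zg+.045,15,a),bot(.421,-.239,zg+.045,15,a),bot(.421,-.239,zg+.007,15,a)])
grab("side","32",(245,120,325,210),7)
```

```text
0.10133937372815986
at [ 0.4364 -0.3723  0.1013] [3.141 0.264 2.46 ] t 41.98 q7 2.21 w 0.0252 F [-2.5 -2.1  9.4]
[-0.0111, -0.0009, -0.0436] [-0.0004, 0.0019, -0.0018]
[0.0762, 0.0938, -0.0672] [-0.0004, 0.0019, -0.0018]
[0.0861, 0.0938, -0.0305] [-0.0004, 0.0019, -0.0018]
```

View pics/side32.png

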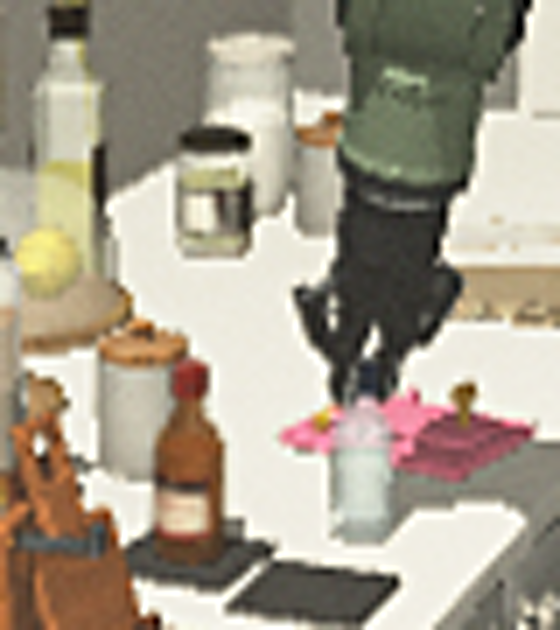

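Emit:
carry_out(series=[[-0.006,0,-0.022,0,0,0,255],[-0.011,0,-0.043,0,0,0,255],[0.015,0.028,-0.05,0,0,0,255],[0.04,0.055,-0.057,0,0,0,255],[0.062,0.08,-0.064,0,0,0,255],[0.076,0.094,-0.067,0,0,0,255],[0.076,0.094,-0.067,0,0,0,255],[0.076,0.094,-0.067,0,0,0,255]])

```text
clock: 43.02
position: [0.425, -0.2418, 0.1457]
tool_rot: [3.141, 0.262, 2.46]
force: [-0.5, 0.2, -1.7]
grip_width: 0.0249
```

Run:
```python
from h import *
a=-.68; zg=.1013+.019*np.cos(np.radians(15))
rel([bot(.421,-.239,zg+.010,15,a),bot(.421,-.239,zg+.007,15,a)])
grab("side","33",(245,130,325,215),7)
```

```text
at [ 0.425  -0.2418  0.1457] [3.141 0.262 2.46 ] t 43.02 q7 1.92 w 0.0249 F [-0.5  0.2 -1.7]
[0.0089, -0.0004, 0.0332] [0.0002, 0.0004, -0.0014]
[0.0097, -0.0004, 0.0361] [0.0002, 0.0004, -0.0014]
```

View pics/side33.png

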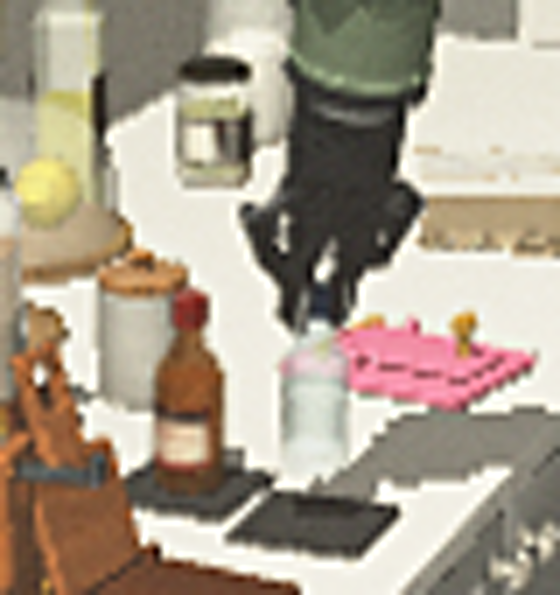

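Emit:
carry_out(series=[[0.003,0,0.012,0,0,0,255],[0.006,0,0.023,0,0,0,255],[0.0085,0,0.031,0,0,0,255],[0.0095,0,0.0355,0,0,0,255],[0.0095,0,0.0355,0,0,0,255]])

```text
clock: 43.7
position: [0.4247, -0.2421, 0.1087]
tool_rot: [3.141, 0.262, 2.459]
force: [-0.3, 0.0, -2.3]
grip_width: 0.0248
```

Run:
```python
from h import *
rel([])
grab("side","34",(245,130,325,215),7)
```

```text
at [ 0.4247 -0.2421  0.1087] [3.141 0.262 2.459] t 43.7 q7 2.00 w 0.0248 F [-0.3  0.  -2.3]
```

View pics/side34.png

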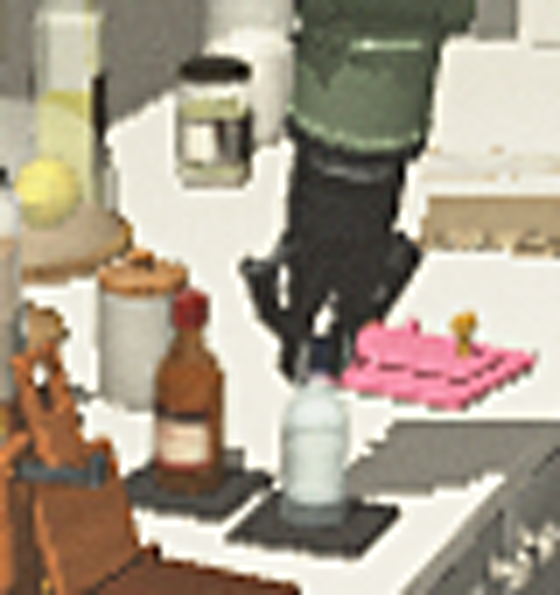

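Just above the coaster, no contact yet (-2.3 N is the bottle's weight): down 2 mm more, release, retreat along the tool axis.

Emit:
carry_out(series=[[0,0,0.0015,0,0,0,255],[0,0,0.0015,0,0,0,255],[0,0,0.0015,0,0,0,160],[0,0,0.0015,0,0,0,90],[0,0,0.0015,0,0,0,90],[0,0,-0.03,0,0,0,90],[0,0,-0.07,0,0,0,90],[0,0,-0.12,0,0,0,90],[0,0,-0.17,0,0,0,90],[0,0,-0.2,0,0,0,90]])

```text
clock: 45.0
position: [0.3933, -0.1986, 0.2618]
tool_rot: [3.125, 0.233, 2.478]
force: [-0.8, 1.6, 0.6]
grip_width: 0.0556
```

Run:
```python
from h import *
rel([(.3,.35,.45,P,0.2,2.9)])
```

```text
at [ 0.3933 -0.1986  0.2618] [3.125 0.233 2.478] t 45.0 q7 1.36 w 0.0556 F [-0.8  1.6  0.6]
[0.3567, 0.3794, -0.2718] [-0.074, 0.0362, -0.4117]
```

Run:
```python
from h import *
rel([(.38,-.3,.32,P,0.1,2.2),(.33,-.46,.33,P,0.,2.0)])
```

```text
at [ 0.3933 -0.1986  0.2618] [3.125 0.233 2.478] t 45.0 q7 1.36 w 0.0556 F [-0.8  1.6  0.6]
[-0.064, -0.0873, -0.0461] [0.063, 0.1301, 0.2756]
[-0.1239, -0.2442, -0.0448] [0.0723, 0.2248, 0.4779]
```

Emit:
carry_out(series=[[-0.02,-0.02,-0.03,0.02,0.03,0.05,90],[-0.04,-0.05,-0.05,0.04,0.08,0.15,90],[-0.064,-0.087,-0.05,0.06,0.13,0.27,90],[-0.085,-0.13,-0.05,0.065,0.16,0.34,90],[-0.105,-0.18,-0.05,0.07,0.2,0.42,90],[-0.124,-0.244,-0.05,0.07,0.22,0.48,90],[-0.124,-0.244,-0.05,0.07,0.22,0.48,90]])

```text
clock: 45.88
position: [0.3294, -0.4607, 0.3336]
tool_rot: [3.136, 0.002, 1.998]
force: [1.0, 0.9, 0.7]
grip_width: 0.0553
```

Run:
```python
from h import *
rel([])
grab("side","35",(190,120,330,250),5)
p,d=grab("top","35",(140,140,360,225),3.6); caps("top35")
W=cloud("top",d); g=p.max(2); m=(g<45)&(W[...,2]>.12)&(W[...,2]<.155); m[:,:295]=0;m[:,330:]=0;m[:185]=0;m[215:]=0
v,u=np.nonzero(m); print("dark cap",u.mean(),v.mean(),m.sum(),toplane("top",[[u.mean(),v.mean()]],.135))
```

```text
at [ 0.3294 -0.4607  0.3336] [3.136e+00 2.000e-03 1.998e+00] t 45.88 q7 1.73 w 0.0553 F [1.  0.9 0.7]
amaro px [318.5 176.1] n 15 plane [ 0.5281 -0.2705  0.138 ] z med 0.149
blue px [310.4 204.3] n 13 plane [ 0.422  -0.2421  0.128 ] z med 0.139
dark cap 313.0 206.0 1 [[ 0.41549399 -0.25069497  0.135     ]]
```

View pics/side35.png

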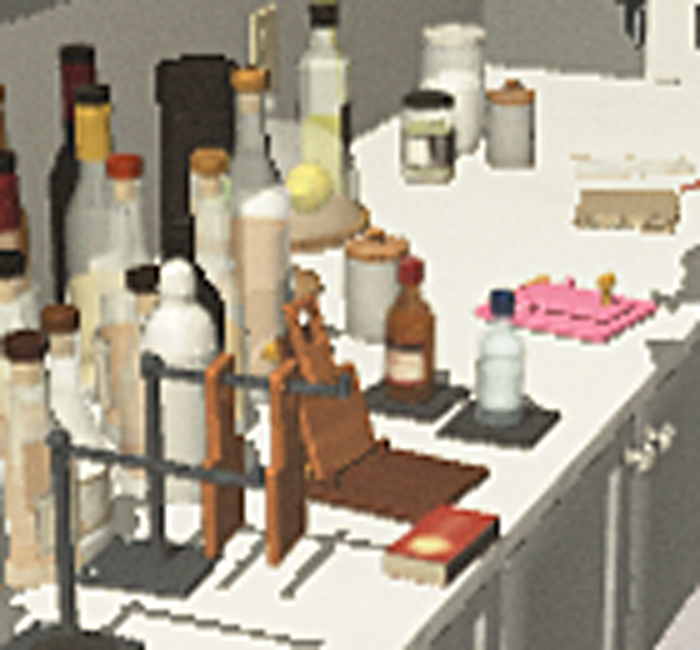

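View pics/top35.png

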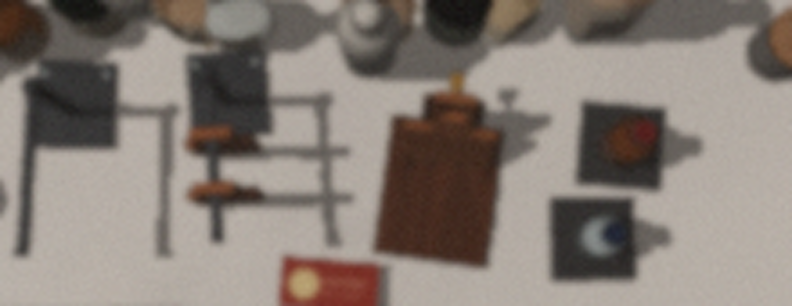

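Run:
```python
from h import *
for n in ("side","top"):
    W=cloud(n,np.load(n+"35.npy")).reshape(-1,3); p=cv2.imread(n+"35.png"); h=cv2.cvtColor(p,cv2.COLOR_BGR2HSV).reshape(-1,3).astype(int)
    q=W-E0; q=np.c_[q@EX,q@EY,W[:,2]]
    m=(h[:,1]>110)&(h[:,0]<20)&(q[:,2]>.03)&(q[:,2]<.175)&(abs(q[:,1])<.06)&(q[:,0]>.0)&(q[:,0]<.11)
    a=q[m]; 
    if n=="side":
        A=np.c_[a[:,2],a[:,1],np.ones(len(a))]
        w=np.ones(len(a),bool)
        for _ in range(5):
            c=np.linalg.lstsq(A[w],a[w,0],rcond=None)[0]; r=a[:,0]-A@c; w=abs(r)<.006
        print("n",m.sum(),w.sum(),"lean rad",np.arctan(c[0]),"yaw",np.arctan(c[1]),"x at z.09",c@[.09,0,1])
        b=a[w]; body=b[(b[:,2]>.03)&(b[:,2]<.08)]; print("body y range",np.percentile(body[:,1],[1,99])," top z",np.percentile(b[:,2],99.5))
    else:
        t=a[a[:,2]>.14]; print("top handle pts",len(t),t.mean(0),np.percentile(t[:,1],[2,98]))
    # slims in spare frame
    YS=np.array([-SX[1],SX[0],0]); s=W-HS; s=np.c_[s@SX,s@YS,W[:,2]]
    m=(h[:,1]>110)&(h[:,0]<20)&(s[:,2]>.188)&(s[:,2]<.206)&(abs(s[:,1])<.05)&(s[:,0]<0)&(s[:,0]>-.16)
    x=s[m]; print(n,"slims",[ (k.sum(),x[k].mean(0).round(3).tolist()) for k in (x[:,0]>-.077,x[:,0]<-.077)])
# jar, match box
W=cloud("top",np.load("top35.npy")); W0=cloud("top",np.load("top0.npy"))
print("jar",W[190:199,111:120].reshape(-1,3).mean(0),W0[190:199,111:120].reshape(-1,3).mean(0))
for f in ("top0","top35"):
    p=cv2.imread(f+".png"); h=cv2.cvtColor(p,cv2.COLOR_BGR2HSV); m=((h[...,0]<6)|(h[...,0]>172))&(h[...,1]>140); m[:205]=0;m[:,:210]=0;m[:,255:]=0;m[232:]=0
    v,u=np.nonzero(m); print(f,"box",u.mean(),v.mean(),m.sum())
```

```text
n 299 247 lean rad 0.3319489228032213 yaw -0.03232962821939144 x at z.09 0.05447546065606297
body y range [-0.04882788  0.05738963]  top z 0.16801042708425526
side slims [(np.int64(21), [-0.051, 0.008, 0.195]), (np.int64(19), [-0.106, 0.005, 0.195])]
top handle pts 51 [0.0784808  0.00222956 0.16067369] [-0.01818997  0.02287245]
top slims [(np.int64(38), [-0.05, -0.002, 0.196]), (np.int64(31), [-0.106, -0.001, 0.197])]
jar [0.44738359 0.49419632 0.11808815] [0.44644981 0.48821053 0.13374204]
top0 box 235.22058823529412 219.59803921568627 204
top35 box 235.0731707317073 219.6 205
```

Run:
```python
from h import *
from workcell import ticket
a=cv2.imread("top0.png").astype(int);b=cv2.imread("top35.png").astype(int)
print("jar region mean abs diff",abs(a-b)[180:210,98:130].mean())
s=telemetry.observe(); print(s["clock"],abs(s["qd"]).max())
print(ticket.job_done())
```

```text
jar region mean abs diff 2.0927083333333334
45.975 0.1219918164897146
the job is handed in; nothing more can be done
None
```

The job is done and handed in at about 46 s of the 208 s allowed. No verdict was reported, but all my last checks came out within limits.

**What I did**
- I swung the easel open by its knob.
- I moved the two slim boards that were there to the spare hook.
- I re-hung the wide board once to take it with a tilted grip, because an upright tool would have hit the cabinet. I then stood it on the easel behind the stops.
- I placed the red-capped bottle (amaro) and the blue-capped bottle (blue), the two that were there, on one coaster each. The amaro was knocked about 3 cm aside during the run, so I measured it again before gripping it.

**Last checks**

| Item | Measured | Limit |
|---|---|---|
| Wide board lean | 0.33 rad | 0.12 to 0.50 rad |
| Wide board out of square | about 0.03 rad | 0.25 rad |
| Wide board off the easel's middle | about 2–4 mm | 30 mm |
| Slim boards on the spare hook (x) | -0.05 and -0.106 m | -0.15 to -0.01 m |
| Amaro from coaster centre | about 1 mm | 22 mm |
| Blue from coaster centre | about 4 mm | 22 mm |

- **Panel:** it looked fully open in the pictures; I did not measure its angle directly.
- **Jar and match box:** the match box pixels and the jar picture are unchanged from the start. The average jar depth differed by some millimetres to centimetres between the two frames, which I put down to depth noise and invalid pixels. The arm never came near the jar.
- **Disagreements:** the two cameras differed by up to about 1 cm on the slim boards' sideways position (y from -2 to +8 mm, limit 30 mm). They differed by about 1 pixel on the position of one coaster.
- **Arm at hand-in:** it was clear of everything, with one joint still settling at 0.12 rad/s.

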